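# Fork back the spring bar and free the stake

## Task

Take the forked tool from its wooden stand, straddle the spring bar of the steel stake holder with it and gently push the bar's collar sideways, away from the stake, until the locked stake pops up; do not force the bar against its end stop. Then put the fork back in its stand, lift the freed stake out of the holder and seat it upright and fully home in the empty socket of the stake rack, leaving the other things on the bench where they are.

Things in the scene. Friction and masses are not known exactly. Their poses are not given: they have to be found in the camera images.
- holder: Fixed steel stake holder. Origin: on the bench under the centre of the stake's pocket; z up. Base plate 72 (x) by 140 (y, -30 to +110) by 8 mm thick. Pocket 22 (x) by 18 (y) mm inside, walls up to 46 mm high. A spring bar lies along +y; its nose passes through the pocket wall (outer face at y = 18.5 mm) 7 mm deep into the stake's eye. The fork pressing anywhere on it with over 9 N damages it.
- bar_gap (a point): Fixed point on the axis of the spring bar (level steel rod, 8 mm diameter, 34 mm above the bench, at holder y = 25.2 mm), in the bare stretch between pocket wall and collar where the fork goes over the rod from above. Axes as the holder's; +y is the way to push.
- collar_mark (a point): Fixed point on the bar's axis, at holder y = 38 mm: where the near face of the bar's round collar (28 mm diameter, 5 mm thick) nominally rests. The collar is clamped on the bar up to 6 mm either way from here and is not measured. Pushed to +y it moves the bar: starts at 2 to 4 N, nose leaves the stake after 7 to 8 mm of travel (4 to 5 N), hard stop at 10 mm. Springs back when let go.
- stop_barrel (a point): Fixed point at the near end of the spring barrel that takes the bar's far end: 28 mm diameter, from holder y = 66 to 100 mm, top 48 mm above the bench.
- stake: Loose stake locked in the holder, 0.08 to 0.17 kg: steel tang 20 (x) by 16 (y) by 38 mm long with a 10 mm eye along y, under a round wooden head. Origin: centre of the tang's underside; z up. Seated: origin 13 mm above the bench, axes along the holder's. Once the nose is clear, a spring pad (3 N) lifts it slowly by 11 mm; it stays up when the bar is let go and pulls straight up with a few newtons.
- stake_head (a point): Centre of the stake's light wooden head, 34 mm diameter and 16 mm high, 46 mm above the stake's origin (head from 38 to 54 mm). The head is what to grip.
- fork: Loose forked tool standing upright, prongs down, in its stand; about 0.08 kg. Origin: centre between the ends of the prongs; z up along the handle. Steel blade 27 (x) by 5 (y) mm and 54 mm long, with a slot 13 mm wide (x) and 30 mm deep at the bottom between two prongs; a flange 46 (x) by 16 (y) mm at 54 to 58 mm; a square wooden handle 16 by 16 mm from 58 to 116 mm above the origin.
- fork_stand: Fixed wooden block 80 (x) by 60 (y) by 58 mm high with a slot 35 (x) by 12 (y) mm right through its middle, the fork's place. Origin: centre of its underside. The fork stands with its flange on the block's top, its origin 4 mm above the bench; its axes start along the stand's.
- rack: Fixed wooden stake rack 70 (x) by 140 (y) by 40 mm high with two sockets, each 26 (x) by 22 (y) mm and right through. Origin: centre of its underside. The socket at y = +35 mm holds the domed stake, the one at y = -35 mm is empty. A stake fully home rests with its head on the rack's top, its origin 2 mm above the bench.
- rack_socket (a point): Centre of the mouth of the empty socket of the rack, on its top face 40 mm above the bench; axes as the rack's.
- domed_stake: Bystander: an all-steel stake with a domed head, 59 mm high in all, 36 mm diameter, in the rack's other socket. Origin: centre of its underside.
- mandrel: Bystander: upright tapered wooden mandrel, 72 mm across at the foot and 210 mm high. Origin: centre of its underside.
- bangle: Bystander: steel bangle, 68 mm across and 6 mm high, lying on a thin metal plate. Origin: centre of its underside.
- dish: Bystander: white china dish, 80 mm across and 25 mm high. Origin: centre of its underside.
- pliers: Bystander: cutting pliers with green grips lying flat, about 155 mm long, 14 mm high. Origin: under the pivot.
- file: Bystander: file with a wooden handle, 190 mm long, 16 mm high, lying along its x. Origin: on the bench under where handle and blade meet.
- brush: Bystander: bench brush, 160 mm long, lying along its x. Origin: underneath its middle.
There are look-alikes about, which are no part of the job. Of the things like the holder, leave any that is green or orange; of the rest the larger one is meant.

How it is judged (in metres and radians):
On the way, in this order (a step that is already met when the one before it is completed fails the run):
1. while the fork bears on the holder's spring bar, the stake has popped up (more than 6 mm above its seat) in the pocket (z of stake in the frame of holder between 0.019 and 0.03 m and horizontal distance between stake and holder below 0.005 m and contact force between fork and holder above 1 N), for 0.1 s.
2. the freed stake has been lifted clear of the holder (z of stake in the frame of holder above 0.048 m), for 0.05 s.
At the end, for the whole second after the job is handed in: The stake stands at rest, upright within 0.1 rad, in the rack's empty socket, within 8 mm of its middle and no more than 4 mm short of fully home; the fork stands at rest in its stand, within 12 mm of its middle, no more than 6 mm short of fully down and upright within 0.15 rad (horizontal distance between stake and rack_socket below 0.008 m and height (world z) of stake below 0.006 m and angle between stake's own z axis and vertical below 0.1 rad and linear speed of each of stake, fork below 0.02 m/s and horizontal distance between fork and fork_stand below 0.012 m and height (world z) of fork below 0.01 m and angle between fork's own z axis and vertical below 0.15 rad); the robot touches nothing.
It fails at once if the fork pressed on the holder or its spring bar with more than 9 N (contact force between fork and holder above 9 N).
It fails at once if a bystander was moved by more than 20 mm (distance of any of domed_stake, mandrel, bangle, dish, pliers, file, brush from where it was at the start of the episode above 0.02 m).
It also fails if it takes over 67 s, if anything falls off the work surface, if the arm or the gripper's body presses on something with over 40 N, if the wrist force passes 120 N, or if a joint passes its speed limit or range.

## Robot

A 7-joint arm with a two-finger parallel gripper is mounted at the origin on the work surface. World frame = base frame: x ahead of the robot, y to its left, z up, the work surface at z = 0. Lengths are in mm, angles in rad, forces in N, time in s.
With the tool pointing down it reaches from about 400 to 875 mm from the base axis. Payload 4.4 kg.
Tool frame: the origin (TCP) lies at the very end of the fingers, on their centre line; the grasp point (between the pads) lies behind it (ctrl.hold_point_z is the z of the grasp point in the tool frame, in mm); z points along the fingers, y is the direction in which the jaws open and shut (so a half turn about z gives the same grasp; the last joint's range is limited). The gripper opens to 85 mm and grips with 20 to 120 N. Pads are 22 mm wide; open, the fingers measure 114 mm over their backs; the gripper's body (76 mm by 85 mm) begins 54 mm behind the grasp point. The pads swing forward as they close: fully open they stand 13 mm farther back than shut.
Start: joints at [-1.231, 0.628, 0.038, 1.517, -0.027, 0.996, -0.02], TCP at [256.568, 597.236, 231.313] pointing down, gripper open.
Joint ranges: [-3.06, 3.06], [-0.37, 2.12], [-1.25, 1.32], [0.18, 2.47], [-1.1, 4.24], [0.23, 1.98], [-2.94, 2.94]. Speed limits (rad/s): [2.57, 2.57, 3.14, 3.14, 3.14, 3.14, 3.14].

## Interface

Orientations are given as [roll, pitch, yaw] about the fixed x, y, z axes, in that order (R = Rz(yaw) Ry(pitch) Rx(roll)).
In Python, from cell import ctrl, vision gives the robot as it stands.
- The arm moves only by the shell command python3 -m crank 'ROWS' [OPENING]. ROWS is JSON, a list of rows, each an object of numbers: "x", "y", "z": the shift along the tool's x, y, z in cm; "spin": the turn about the tool's z in rad. A call has 1 to 5 rows; each row shifts and turns the commanded pose from where the row before left it, along the tool's axes as they then stand; what a row does not reach is not made up. A row lasts 1/10 s, in which the tool goes at most 50 mm and 8.59 degrees, less where a joint would pass 70% of its speed; a pose out of reach is approached as far as the arm can. A call is refused whole if a number of a shift passes 5 or a number of a turn 0.15, either way. A call with a gripper value outside its range is refused whole. OPENING is the opening in per cent of the stroke, from 0 (shut) to 100 (fully open), set as the call begins (- or left out, the last holds). The fingers move at their own pace and stop on an object; the grip force is fixed at half the most. Time passes only in rows, so rows that do not move let the fingers close. It gives the time, the measured TCP pose, the force and the opening at its end, in the units of the state.
- ctrl.read_state(): the state, without advancing time (a new reading comes with each control period).
- vision.get_image(name): name is "scene" or "top" or "wrist"; returns the picture (480x640x3 uint8, blue, green, red); there is no depth.
- vision.calibration(name): a dict with "vfov" (degrees; the focal length in pixels is half the picture's height over the tangent of half this angle, whatever the lens; pixels are square), "cx", "cy" (the principal point, pixels), "distortion" ([k1, k2, p1, p2, k3] as OpenCV has them; the pictures are not rectified), "eye" and "rotation" of the camera in the world. Camera axes: x right, y up, looking along -z (the intrinsics and any distortion apply to the point x, -y, -z); pixel columns grow to the right and rows downward; lengths in mm; the calibration is good to about 2 mm. A picture is of the moment at which its call begins: read the wrist's pose just before it. calibration takes no time and is no camera call; for the wrist camera it gives the pose at the moment of the call.
- ctrl.finish_job(): hands the job in, once; it reports no verdict.
Trained networks look in the newest picture that a camera, given by its name, has taken for a name from the list of things; names that differ only in an ending like _2 or _b are one class to them, and where a whole thing is asked for, a point or a joint stands for the part that bears it (a point fixed in the world has none). Each returns a list of dicts, best first, with "score" (0 to 1); they miss things now and then, are a little off and sometimes report something else, mostly with a low value. They report only what shows in the picture. A call takes as long as a camera call. They do not tell look-alikes from the thing itself.
- vision.boxes_of(name, camera): "extent" ([left, top, right, bottom] in pixels, round what is visible of it).
- vision.regions_of(name, camera): "mask" (480x640 bool, what is visible of it) and "extent" ([left, top, right, bottom] in pixels, round what is visible of it).
- vision.place_of(name, camera): "point" ([column, row] in pixels: a listed point, or the origin of a listed thing).
The state is a dict: "clock": time; "qpos": joint angles; "qd": joint speeds; "tau": joint torques, N m; "eef_pos": TCP position; "tool_rot": TCP orientation; "force": force on the tool from outside, world axes, zero at the start; "torque": the same for the moment, N m; "width": finger opening in mm.
Only numpy, scipy, OpenCV 4.12 (cv2) and the standard library are available. Lean on these libraries where they do the work, as an engineer would, in place of code of your own. Each camera call takes 0.05 s, during which the arm holds its last target.

## Working session

There is one attempt and no reset: what is moved stays moved. The work goes in short steps, Python scripts to look and compute and a shell command to move; the robot and the scene stay as the last step left them, time stands still between calls to the robot, and variables do not carry over. Pictures are saved under pics/ and viewed, and the job is handed in when it is done.

```bash
ls; mkdir -p pics
python3 - <<'E'
from cell import ctrl, vision
import cv2
s=ctrl.read_state(); print({k:s[k] for k in ('clock','eef_pos','tool_rot','force','width')}, ctrl.hold_point_z)
for n in ('scene','top','wrist'):
    c=vision.calibration(n); print(n,c)
    cv2.imwrite(f'pics/{n}0.png',vision.get_image(n))
E
```

```text
pics
{'clock': 0.0, 'eef_pos': array([256.30219559, 596.64317684, 230.37546542]), 'tool_rot': array([-3.13967395e+00,  3.70208813e-05,  2.73585905e+00]), 'force': array([ 0.16669085, -0.05453241,  0.01957326]), 'width': 85.57541371302581} -18.700000000000003
scene {'vfov': 56.14270720841797, 'cx': 317.1264949255875, 'cy': 244.96189765224176, 'distortion': array([-0.11255175,  0.        ,  0.        ,  0.        ,  0.        ]), 'eye': array([1051.65282291, -514.32960709,  724.32162376]), 'rotation': array([ 0.8304896 , -0.02106   ,  0.79440469])}
top {'vfov': 56.104466618397836, 'cx': 316.1723293390569, 'cy': 233.6567688034472, 'distortion': array([0.01141108, 0.        , 0.        , 0.        , 0.        ]), 'eye': array([ 485.41529801,   -1.06788353, 1043.10734846]), 'rotation': array([ 0.03795543,  0.01533919, -1.58559343])}
wrist {'vfov': 60.5753277289222, 'cx': 315.208115809913, 'cy': 240.68775512792217, 'distortion': array([0.02861021, 0.        , 0.        , 0.        , 0.        ]), 'eye': array([185.97665346, 627.04489193, 373.96037829]), 'rotation': array([-0.30346562,  0.00121543,  1.16543026])}
```

View pics/scene0.png

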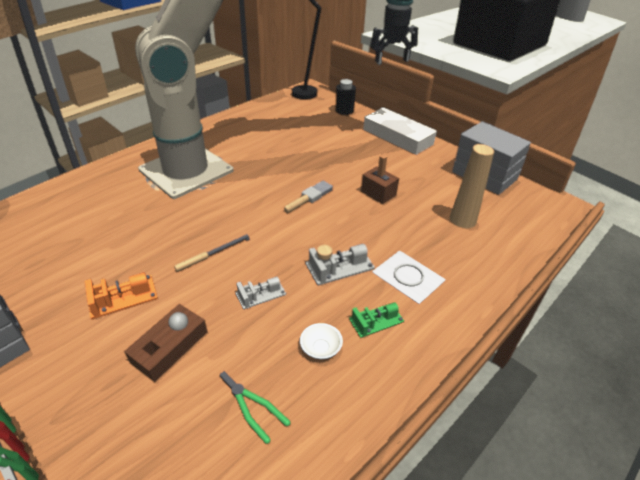

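View pics/top0.png

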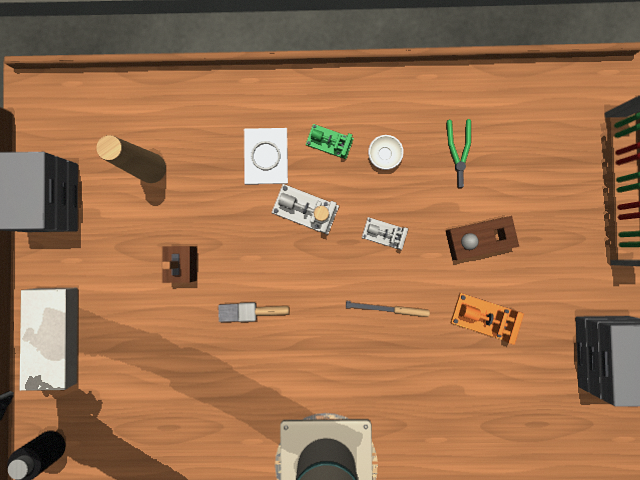

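View pics/wrist0.png

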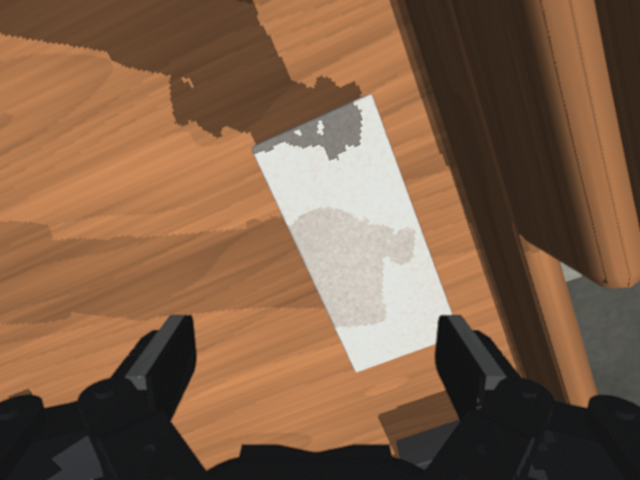

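The scene view shows the large grey holder with its stake at about (325,250), the fork stand at (380,185) and the rack at (165,340). In the top view these are at (305,208), (180,266) and (482,239), with the empty socket at (502,235). Next I'll locate them with the networks.

```bash
cat > h.py <<'E'
from cell import ctrl, vision
import cv2, numpy as np
from scipy.spatial.transform import Rotation as R
def K(c):
    f=240/np.tan(np.radians(c['vfov'])/2); return np.array([[f,0,c['cx']],[0,f,c['cy']],[0,0,1]])
def p2w(c,uv,z):
    d=cv2.undistortPoints(np.array([[uv]],float),K(c),np.array(c['distortion']))[0,0]
    r=R.from_euler('xyz',c['rotation']).as_matrix()@np.array([d[0],-d[1],-1]); e=c['eye']
    return e+r*(z-e[2])/r[2]
def w2p(c,P):
    P=np.atleast_2d(np.array(P,float)); q=(P-c['eye'])@R.from_euler('xyz',c['rotation']).as_matrix()
    q=q*[1,-1,-1]
    return cv2.projectPoints(q,np.zeros(3),np.zeros(3),K(c),np.array(c['distortion']))[0][:,0]
def ray(c,uv):
    a=p2w(c,uv,0.); e=np.array(c['eye']); d=a-e; return e,d/np.linalg.norm(d)
def tri(obs):
    A=np.zeros((3,3));b=np.zeros(3)
    for c,uv in obs:
        e,d=ray(c,uv);M=np.eye(3)-np.outer(d,d);A+=M;b+=M@e
    return np.linalg.solve(A,b)
def st():
    s=ctrl.read_state(); print('t',round(s['clock'],2),'pos',s['eef_pos'].round(1),'rot',s['tool_rot'].round(4),'F',s['force'].round(2),'w',round(s['width'],1)); return s
E
python3 - <<'E'
from h import *
zs=dict(holder=0,bar_gap=34,collar_mark=34,stop_barrel=34,stake_head=59,stake=13,fork=4,fork_stand=0,rack=0,rack_socket=40)
for cam in('top','scene'):
    vision.get_image(cam); c=vision.calibration(cam)
    for n,z in zs.items():
        for d in vision.place_of(n,cam)[:4]:
            print(cam,n,round(d['score'],2),np.round(d['point'],1),p2w(c,d['point'],z).round(1))
st()
E
```

```text
top holder 0.96 [397.1 237.5] [ 513.5 -172.5    0. ]
top holder 0.91 [503.5 319.6] [ 322.5 -410.1    0. ]
top holder 0.63 [319.7 213.2] [572.7   5.5   0. ]
top holder 0.62 [338.2 143.3] [735.4 -40.2   0. ]
top bar_gap 0.87 [389.2 235.6] [ 517.1 -149.4   34. ]
top bar_gap 0.82 [310.2 207.3] [583.5  26.4  34. ]
top bar_gap 0.72 [333.7 140.5] [733.8 -28.8  34. ]
top bar_gap 0.67 [495.  321.2] [ 324.5 -378.1   34. ]
top collar_mark 0.97 [386.2 231.3] [ 526.8 -142.9   34. ]
top collar_mark 0.89 [491.6 321.4] [ 324.1 -370.7   34. ]
top collar_mark 0.86 [305.1 209.2] [579.4  37.9  34. ]
top collar_mark 0.55 [332.  142.8] [728.6 -24.9  34. ]
top stop_barrel 0.92 [377.7 225.8] [ 539.4 -124.2   34. ]
top stop_barrel 0.81 [293.5 203.6] [592.4  63.8  34. ]
top stop_barrel 0.56 [478.3 313.1] [ 342.7 -342.1   34. ]
top stop_barrel 0.29 [481.6 236.2] [ 512.6 -354.3   34. ]
top stake_head 0.61 [316.6 216.7] [560.2  12.   59. ]
top stake 0.63 [318.9 212.8] [572.5   7.2  13. ]
top fork 0.56 [184.5 265.5] [456.2 319.7   4. ]
top fork_stand 0.94 [182.2 265.2] [456.8 326.2   0. ]
top rack 0.59 [477.8 236
[... 847 characters left out ...]
k 0.91 [338.2 254.2] [576.6  38.5  34. ]
scene collar_mark 0.68 [118.1 287.8] [ 333.6 -369.    34. ]
scene stop_barrel 0.81 [126.  282.8] [ 332.  -349.8   34. ]
scene stop_barrel 0.79 [268.4 281.9] [ 534.6 -128.5   34. ]
scene stop_barrel 0.73 [383.9 310.4] [750.  -12.5  34. ]
scene stop_barrel 0.65 [348.4 250.8] [584.7  63.3  34. ]
scene stake_head 0.77 [324.2 250.1] [564.1   5.7  59. ]
scene stake 0.56 [321.8 269.5] [571.1  -6.9  13. ]
scene fork_stand 0.94 [377.5 194.7] [464.1 316.3   0. ]
scene rack 0.58 [168.1 349.9] [ 513.8 -364.8    0. ]
scene rack_socket 0.59 [147.9 345.1] [ 509.2 -395.3   40. ]
t 1.25 pos [256.6 597.2 231.3] rot [ 3.1416 -0.      2.7358] F [ 0.29  0.24 -0.61] w 85.8
```

```bash
cat >> h.py <<'E'
def Rt(s): return R.from_euler('xyz',s['tool_rot']).as_matrix()
def go(target,yaw=None,s=None):
    """delta in tool axes (cm) and spin to reach target TCP, given measured pose"""
    s=s or ctrl.read_state(); d=Rt(s).T@(np.array(target)-s['eef_pos'])/10
    sp=None
    if yaw is not None:
        sp=-(yaw-s['tool_rot'][2]); sp=(sp+np.pi)%(2*np.pi)-np.pi
    print('shift cm',d.round(3),'spin',None if sp is None else round(sp,4)); return d,sp
E
python3 - <<'E'
from h import *
s=st(); c=vision.calibration('wrist')
M=Rt(s); print('cam in tool',M.T@(c['eye']-s['eef_pos']))
for uv in [(315,240),(315,100),(315,300)]:
    print(uv,(M.T@(p2w(c,uv,60)-s['eef_pos'])).round(1))
go([458,320,231],2.2)
E
```

```text
t 1.25 pos [256.6 597.2 231.3] rot [ 3.1416 -0.      2.7358] F [ 0.29  0.24 -0.61] w 85.8
cam in tool [ 7.66094477e+01 -1.34604723e-01 -1.43471421e+02]
(315, 240) [-2.140e+01 -1.000e-01  1.713e+02]
(315, 100) [ 8.460e+01 -1.000e-01  1.713e+02]
(315, 300) [-7.420e+01 -1.000e-01  1.713e+02]
shift cm [-29.451 -17.521   0.031] spin 0.5358
```

```bash
python3 -m crank '[{"x":-4.2,"y":-2.5},{"x":-4.2,"y":-2.5},{"x":-4.2,"y":-2.5},{"x":-4.2,"y":-2.5},{"x":-4.2,"y":-2.5}]'; python3 -m crank '[{"x":-4.2,"y":-2.5},{"x":-4.2,"y":-2.5},{"spin":0.14},{"spin":0.14},{"spin":0.13}]'; python3 -m crank '[{"spin":0.13},{}]'
python3 - <<'E'
from h import *
s=st()
im=vision.get_image('wrist'); c=vision.calibration('wrist'); cv2.imwrite('pics/w1.png',im)
for n,z in (('fork',4),('fork_stand',0)):
    for d in vision.place_of(n,'wrist')[:2]: print(n,d['score'],d['point'],p2w(c,d['point'],z))
    for d in vision.boxes_of(n,'wrist')[:2]: print(n,d)
E
```

```text
t 1.25 pos [256.6 597.2 231.3] rot [ 3.1416 -0.      2.7358] F [ 0.29  0.24 -0.61] w 85.8invalid input at $[0]: expected keys x, y, z, spin
invalid input at $[0]: expected keys x, y, z, spin
invalid input at $[0]: expected keys x, y, z, spin
```

View pics/w1.png

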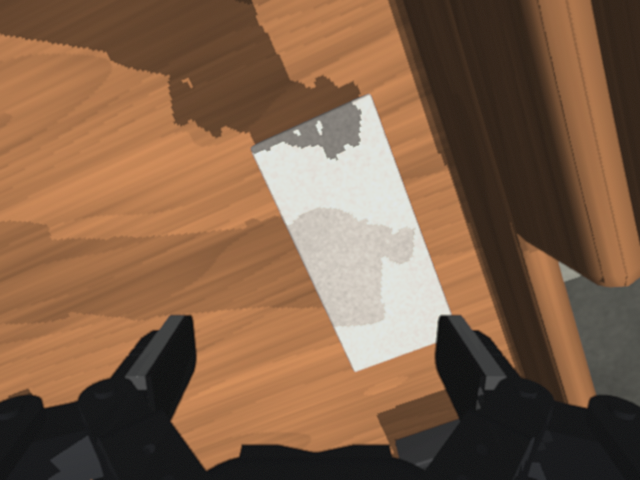

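All four keys are required in every row, so the arm did not move. The picture is the same as before.

```bash
python3 -m crank '[{"x":-4.2,"y":-2.5,"z":0,"spin":0},{"x":-4.2,"y":-2.5,"z":0,"spin":0},{"x":-4.2,"y":-2.5,"z":0,"spin":0},{"x":-4.2,"y":-2.5,"z":0,"spin":0},{"x":-4.2,"y":-2.5,"z":0,"spin":0}]'; python3 -m crank '[{"x":-4.2,"y":-2.5,"z":0,"spin":0},{"x":-4.2,"y":-2.5,"z":0,"spin":0},{"x":0,"y":0,"z":0,"spin":0.14},{"x":0,"y":0,"z":0,"spin":0.14},{"x":0,"y":0,"z":0,"spin":0.13}]'; python3 -m crank '[{"x":0,"y":0,"z":0,"spin":0.13},{"x":0,"y":0,"z":0,"spin":0}]'
cat > l.py <<'E'
import sys
from h import *
s=st(); f=sys.argv[1]
im=vision.get_image('wrist'); c=vision.calibration('wrist'); cv2.imwrite('pics/%s.png'%f,im)
for a in sys.argv[2:]:
    n,z=a.split(':')
    for d in vision.place_of(n,'wrist')[:2]: print(n,round(d['score'],2),np.round(d['point'],1),p2w(c,d['point'],float(z)).round(1))
E
python3 l.py w2 fork:4 fork_stand:0
```

```text
clock: 2.0
eef_pos: [401.2, 397.9, 231.5]
tool_rot: [3.141, 0.0, 2.736]
force: [0.8, 1.6, 0.6]
width: 85.3
clock: 2.5
eef_pos: [458.2, 319.8, 231.5]
tool_rot: [3.141, -0.0, 2.319]
force: [-0.8, -0.1, -0.5]
width: 85.4
clock: 2.7
eef_pos: [457.6, 320.4, 231.4]
tool_rot: [3.141, 0.0, 2.195]
force: [0.5, 0.6, 0.5]
width: 85.3
t 2.7 pos [457.6 320.4 231.4] rot [3.1415e+00 3.0000e-04 2.1954e+00] F [0.47 0.65 0.47] w 85.3
fork 0.78 [322.6 201.9] [464.3 322.7   4. ]
fork_stand 0.88 [322.2 198.2] [462.5 324.6   0. ]
fork_stand 0.21 [130.8 269.5] [353.8 158.5   0. ]
```

View pics/w2.png

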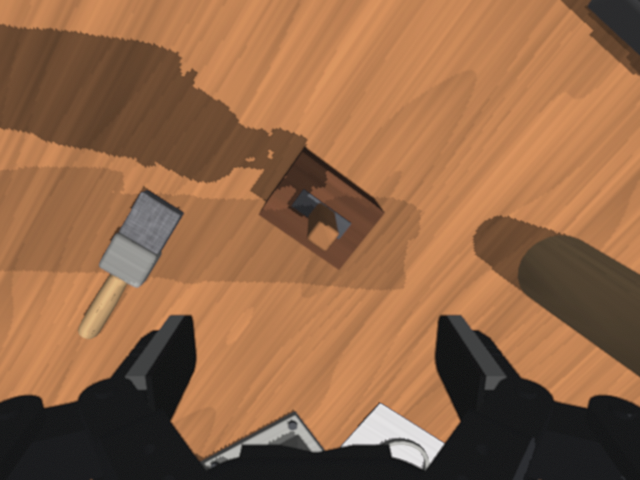

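Run:
```python
from h import *
c=vision.calibration('wrist')
im=cv2.imread('pics/w2.png'); cv2.imwrite('pics/w2z.png',cv2.resize(im[130:290,240:400],None,fx=3.7,fy=3.7,interpolation=cv2.INTER_CUBIC))
P=np.array([p2w(c,u,58) for u in [(304,149),(383,211),(340,268),(261,213)]])
print(P.round(1),P.mean(0))
for i in range(4):
    d=P[(i+1)%4]-P[i]; print(np.linalg.norm(d),np.arctan2(d[1],d[0]))
print(p2w(c,(322,236),120))
```

```text
[[421.3 355.8  58. ]
 [499.6 353.5  58. ]
 [501.2 295.1  58. ]
 [422.6 295.6  58. ]] [461.16850573 325.01051278  58.        ]
78.31970453885005 -0.029730990391787518
58.412983585776054 -1.544062239233905
78.58184234180479 3.1359739210083672
60.29205337301568 1.5917943737089593
[461.0200386  323.03899894 120.        ]
```

View pics/w2z.png

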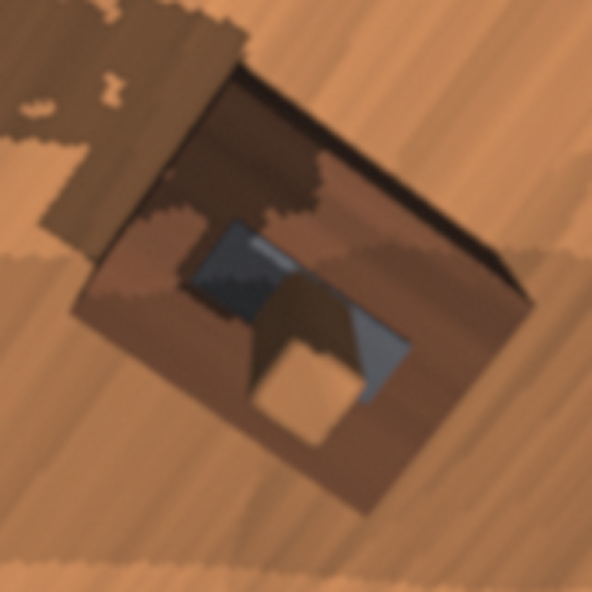

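```bash
python3 -m crank '[{"x":0,"y":0,"z":0,"spin":-0.14},{"x":0,"y":0,"z":0,"spin":-0.14},{"x":0,"y":0,"z":0,"spin":-0.14},{"x":0,"y":0,"z":0,"spin":-0.14},{"x":0,"y":0,"z":0,"spin":-0.14}]'; python3 -m crank '[{"x":0,"y":0,"z":0,"spin":-0.14},{"x":-0.4,"y":0.3,"z":3,"spin":-0.1},{"x":0,"y":0,"z":3,"spin":0},{"x":0,"y":0,"z":0,"spin":0}]'
python3 l.py w3 fork:4 fork_stand:0
```

```text
clock: 3.35
eef_pos: [457.7, 320.3, 231.4]
tool_rot: [3.141, 0.0, 2.904]
force: [0.1, -0.1, -0.4]
width: 85.1
clock: 3.75
eef_pos: [459.8, 321.1, 168.1]
tool_rot: [-3.137, -0.006, 3.137]
force: [0.2, -0.5, 0.1]
width: 85.2
t 3.75 pos [459.8 321.1 168.1] rot [-3.1374 -0.0061  3.137 ] F [ 0.18 -0.45  0.1 ] w 85.2
fork 0.98 [318.8 226. ] [468.7 324.5   4. ]
fork_stand 0.82 [321.1 218.3] [463.5 326.4   0. ]
```

View pics/w3.png

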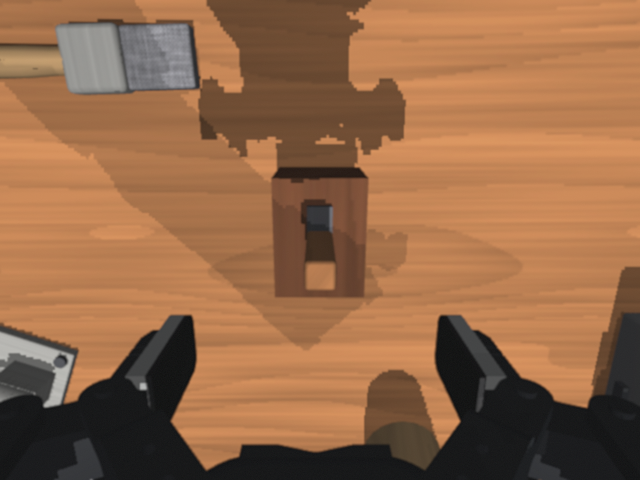

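Run:
```python
from h import *
s=st();c=vision.calibration('wrist')
h=p2w(c,(320.5,276),120); print(h)
P=np.array([p2w(c,u,58) for u in [(273,178),(368,178),(364,297),(276,297)]]);print(P.round(1),P.mean(0))
go([h[0],h[1],76],3.1316)
```

```text
t 3.9 pos [462.5 323.3 172.3] rot [3.1407e+00 1.1000e-03 3.1363e+00] F [ 0.21 -0.25 -0.25] w 85.8
[466.25596033 326.17562193 120.        ]
[[425.4 297.3  58. ]
 [425.7 356.8  58. ]
 [507.5 356.9  58. ]
 [507.1 296.4  58. ]] [466.43620482 326.86353265  58.        ]
shift cm [-0.362  0.279  9.635] spin 0.0047
```

```bash
python3 l.py w4 fork:4 fork_stand:0
python3 - <<'E'
from h import *
im=cv2.imread('pics/w4.png'); cv2.imwrite('pics/w4z.png',cv2.resize(im[150:310,240:400],None,fx=3.7,fy=3.7,interpolation=cv2.INTER_CUBIC))
E
```

```text
t 3.9 pos [462.5 323.3 172.3] rot [3.1407e+00 1.1000e-03 3.1363e+00] F [ 0.21 -0.25 -0.25] w 85.8
fork 0.77 [316.7 216.7] [464.6 325.2   4. ]
fork_stand 0.84 [317.6 213. ] [462.6 325.9   0. ]
```

View pics/w4z.png

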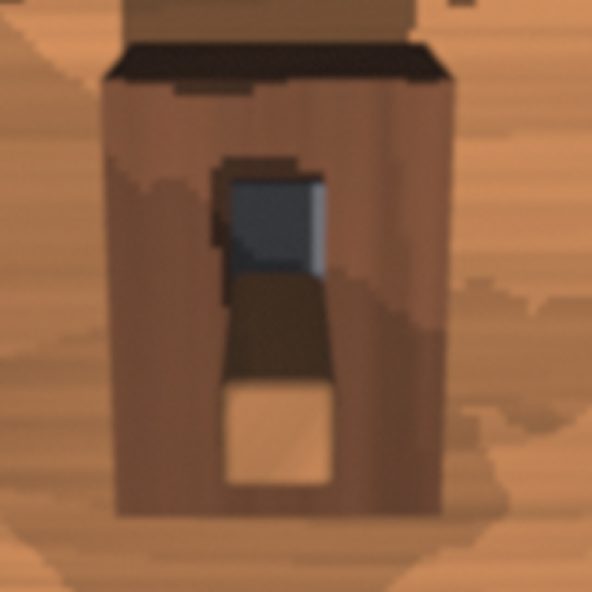

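Run:
```python
from h import *
s=st();c=vision.calibration('wrist')
z=lambda u,v:(240+u/3.7,150+v/3.7)
h=p2w(c,z(278.5,433.5),120); print(h)
P=np.array([p2w(c,u,58) for u in [z(104,78),z(454,78),z(441,516),z(117,516)]]);print(P.round(1),P.mean(0))
go([h[0],h[1],76],3.1416)
```

```text
t 4.05 pos [462.7 323.6 172.8] rot [3.1399e+00 2.2000e-03 3.1361e+00] F [-0.31  0.81 -0.38] w 85.5
[461.83752917 323.81067771 120.        ]
[[421.5 294.7  58. ]
 [421.8 353.8  58. ]
 [502.4 353.8  58. ]
 [502.  293.9  58. ]] [461.92959087 324.06142947  58.        ]
shift cm [1.070e-01 5.000e-03 9.683e+00] spin -0.0055
```

```bash
python3 -m crank '[{"x":0.1,"y":0,"z":3,"spin":0},{"x":0,"y":0,"z":3,"spin":0},{"x":0,"y":0,"z":2.5,"spin":0},{"x":0,"y":0,"z":1.1,"spin":0},{"x":0,"y":0,"z":0,"spin":0}]'; python3 -m crank '[{"x":0,"y":0,"z":0,"spin":0},{"x":0,"y":0,"z":0,"spin":0},{"x":0,"y":0,"z":0,"spin":0},{"x":0,"y":0,"z":0,"spin":0},{"x":0,"y":0,"z":0,"spin":0}]' 0;python3 -m crank '[{"x":0,"y":0,"z":0,"spin":0},{"x":0,"y":0,"z":0,"spin":0},{"x":0,"y":0,"z":0,"spin":0},{"x":0,"y":0,"z":0,"spin":0}]'; python3 l.py w5
```

```text
clock: 4.55
eef_pos: [460.4, 322.7, 74.7]
tool_rot: [-3.141, -0.001, 3.136]
force: [-0.1, -0.9, -0.2]
width: 85.5
clock: 5.05
eef_pos: [461.2, 323.2, 76.0]
tool_rot: [3.141, 0.001, 3.136]
force: [-0.4, 0.1, 1.1]
width: 15.3
clock: 5.45
eef_pos: [461.2, 323.3, 75.9]
tool_rot: [3.141, 0.001, 3.136]
force: [-0.6, 0.1, 6.0]
width: 15.4
t 5.45 pos [461.2 323.3  75.9] rot [3.1410e+00 7.0000e-04 3.1358e+00] F [-0.59  0.12  6.04] w 15.4
```

View pics/w5.png

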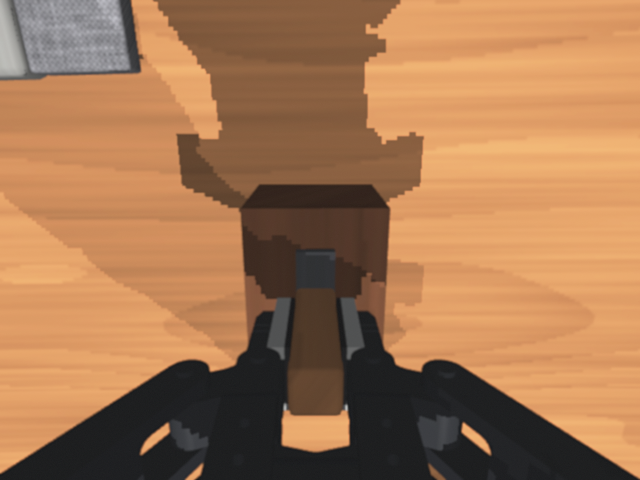

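```bash
python3 -m crank '[{"x":0,"y":0,"z":-1,"spin":0},{"x":0,"y":0,"z":-2.5,"spin":0},{"x":0,"y":0,"z":-3,"spin":0},{"x":0,"y":0,"z":-3,"spin":0},{"x":0,"y":0,"z":0,"spin":0}]'; python3 -m crank '[{"x":-2.2,"y":-3.6,"z":0,"spin":0},{"x":-2.2,"y":-3.6,"z":0,"spin":0},{"x":-2.2,"y":-3.6,"z":0,"spin":0},{"x":-2.2,"y":-3.6,"z":0,"spin":0},{"x":-2.2,"y":-3.6,"z":0,"spin":0}]';python3 -m crank '[{"x":-2.2,"y":-3.6,"z":0,"spin":0},{"x":-2.2,"y":-3.6,"z":0,"spin":0},{"x":-2.2,"y":-3.6,"z":0,"spin":0},{"x":-2.2,"y":-3.6,"z":0,"spin":0},{"x":0,"y":0,"z":0,"spin":0.1}]'; python3 -m crank '[{"x":0,"y":0,"z":0,"spin":0.14},{"x":0,"y":0,"z":0,"spin":0.12},{"x":0,"y":0,"z":0,"spin":0},{"x":0,"y":0,"z":0,"spin":0},{"x":0,"y":0,"z":0,"spin":0}]'; python3 l.py w6 holder:0 bar_gap:34 collar_mark:34 stop_barrel:34 stake_head:59
```

```text
clock: 6.0
eef_pos: [463.1, 324.6, 174.5]
tool_rot: [3.137, 0.006, 3.136]
force: [0.5, -0.2, -0.9]
width: 15.1
clock: 6.5
eef_pos: [569.9, 140.6, 169.6]
tool_rot: [-3.141, -0.001, 3.136]
force: [0.8, 0.3, -0.8]
width: 15.4
clock: 7.0
eef_pos: [658.9, -12.0, 169.2]
tool_rot: [-3.136, 0.002, 3.024]
force: [-0.6, -0.8, -1.0]
width: 15.6
clock: 7.5
eef_pos: [656.7, -2.1, 170.0]
tool_rot: [-3.141, -0.001, 2.778]
force: [0.5, 0.1, -0.7]
width: 15.4
t 7.5 pos [656.7  -2.1 170. ] rot [-3.1414e+00 -7.0000e-04  2.7780e+00] F [ 0.47  0.05 -0.69] w 15.4
holder 0.98 [ 25.4 116.6] [ 515.2 -171.4    0. ]
bar_gap 0.63 [313.7  97.7] [576.9  27.3  34. ]
bar_gap 0.22 [269.2  99. ] [5.675e+02 3.000e-01 3.400e+01]
collar_mark 0.97 [331.2 100.9] [582.7  37.1  34. ]
collar_mark 0.72 [ 44.4 111.8] [ 524.4 -137.3   34. ]
stop_barrel 0.95 [ 72.9 114.9] [ 532.3 -121.5   34. ]
stop_barrel 0.8 [377.9 102.9] [594.6  64.7  34. ]
stake_head 0.82 [268.4  98.3] [568.6   2.3  59. ]
stake_head 0.28 [332.6  99.3] [582.4  37.1  59. ]
```

View pics/w6.png

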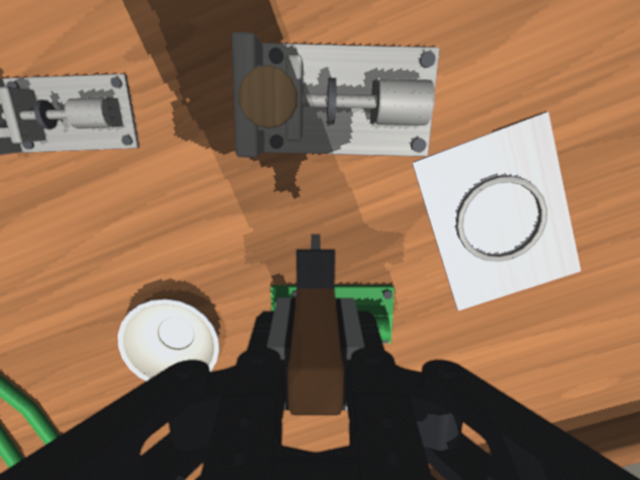

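Run:
```python
from h import *
im=cv2.imread('pics/w6.png'); cv2.imwrite('pics/w6z.png',cv2.resize(im[25:170,225:450],None,fx=3.5,fy=3.5,interpolation=cv2.INTER_CUBIC))
```

```text
(no output)
```

View pics/w6z.png

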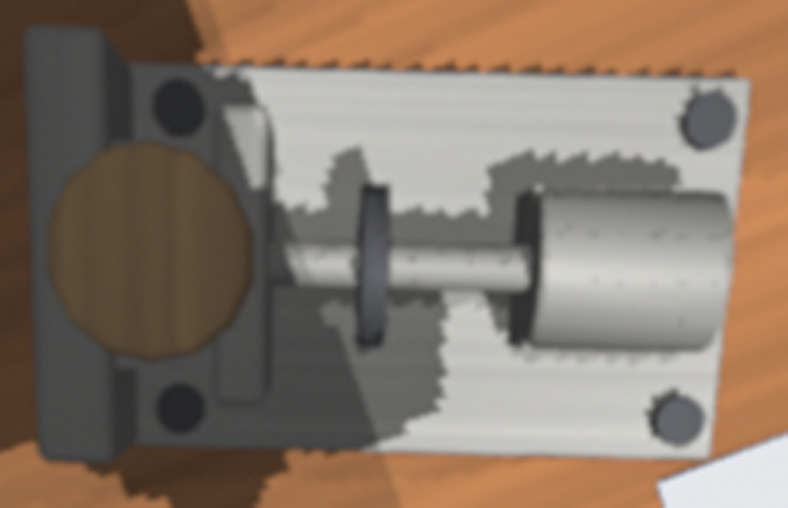

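```bash
cat > fit.py <<'E'
from h import *
from scipy.optimize import least_squares
def fit(c,obs,x0=(571,6,-0.36)):
    P=np.array([o[0] for o in obs],float);U=np.array([o[1] for o in obs],float)
    def W(x,P=P):
        a=x[2];return np.c_[x[0]+np.cos(a)*P[:,0]-np.sin(a)*P[:,1],x[1]+np.sin(a)*P[:,0]+np.cos(a)*P[:,1],P[:,2]]
    r=least_squares(lambda x:(w2p(c,W(x))-U).ravel(),x0,x_scale=[1,1,.01],loss='soft_l1')
    print('pose',r.x.round(3)); print((w2p(c,W(r.x))-U).round(1).tolist()); return r.x,W
def H(x,p):
    a=x[2];return np.array([x[0]+np.cos(a)*p[0]-np.sin(a)*p[1],x[1]+np.sin(a)*p[0]+np.cos(a)*p[1],p[2]])
E
python3 - <<'E'
from fit import *
s=st();c=vision.calibration('wrist')
z=lambda u,v:(225+u/3.5,25+v/3.5)
obs=[((-36,110,8),z(749,80)),((36,110,8),z(710,457)),((0,0,67),z(150,250)),((0,18.5,46),z(270,257)),((0,66,48),z(532,256))][:4]
x,W=fit(c,obs)
for p in [(0,25.2,34),(0,38,34),(0,66,34),(0,0,59)]: print(p,H(x,p).round(1),((w2p(c,H(x,p))[0]-[225,25])*3.5).round(0))
for y in (28,30,32,34,36,38,40,42,44): print(y,[((w2p(c,H(x,(xx,y,34)))[0]-[225,25])*3.5).round(0).tolist() for xx in(-14,14)],((w2p(c,H(x,(0,y,48)))[0]-[225,25])*3.5).round(0))
# fork tip
print(p2w(c,(316,241),98))
t=s['eef_pos'];print('tip px',w2p(c,[t[0],t[1],t[2]-72]),'flange',w2p(c,[t[0],t[1],t[2]-14]))
E
```

```text
t 7.8 pos [657.   -2.2 170.4] rot [3.1415 0.     2.7761] F [-0.12 -0.01 -0.98] w 15.1
pose [ 5.68305e+02  3.00000e+00 -3.93000e-01]
[[1.0, -0.7], [-0.2, 0.4], [-0.1, 0.1], [-0.5, 0.2]]
(0, 25.2, 34) [578.   26.3  34. ] [307. 261.]
(0, 38, 34) [582.9  38.1  34. ] [377. 263.]
(0, 66, 34) [593.6  64.   34. ] [529. 267.]
(0, 0, 59) [568.3   3.   59. ] [155. 252.]
28 [[324.0, 179.0], [320.0, 341.0]] [323. 259.]
30 [[336.0, 179.0], [331.0, 341.0]] [334. 259.]
32 [[347.0, 179.0], [341.0, 342.0]] [346. 260.]
34 [[358.0, 180.0], [352.0, 342.0]] [357. 260.]
36 [[369.0, 180.0], [363.0, 342.0]] [368. 260.]
38 [[380.0, 180.0], [374.0, 343.0]] [380. 261.]
40 [[391.0, 181.0], [384.0, 343.0]] [391. 261.]
42 [[402.0, 181.0], [395.0, 343.0]] [403. 261.]
44 [[413.0, 181.0], [406.0, 343.0]] [414. 262.]
[648.87656607   1.32697339  98.        ]
tip px [[315.21834841 256.42142858]] flange [[315.30315462 302.61958933]]
```

Run:
```python
from h import *
s=st();c=vision.calibration('wrist');M=Rt(s)
im=cv2.imread('pics/w6.png'); cv2.imwrite('pics/w6y.png',cv2.resize(im[220:300,270:360],None,fx=6,fy=6,interpolation=cv2.INTER_CUBIC))
for p in [(13.5,2.5,72),(13.5,-2.5,72),(23,8,14),(23,-8,14),(23,8,18),(23,-8,18)]: 
    q=w2p(c,s['eef_pos']+M@np.array(p))[0]; print(p,q.round(1),((q-[270,220])*6).round(0))
```

```text
t 7.8 pos [657.   -2.2 170.4] rot [3.1415 0.     2.7761] F [-0.12 -0.01 -0.98] w 15.1
(13.5, 2.5, 72) [319.8 233.1] [299.  79.]
(13.5, -2.5, 72) [310.7 233.1] [244.  79.]
(23, 8, 14) [335.1 250.9] [391. 185.]
(23, -8, 14) [295.6 250.9] [153. 185.]
(23, 8, 18) [334.7 247.8] [388. 167.]
(23, -8, 18) [296.  247.8] [156. 167.]
```

View pics/w6y.png

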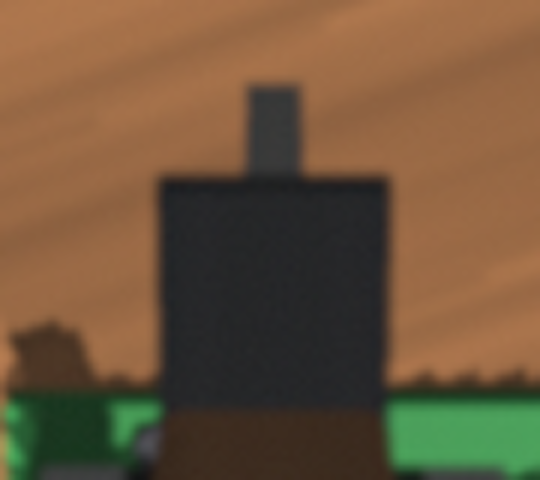

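```bash
python3 -m crank '[{"x":0,"y":0,"z":0,"spin":0.028},{"x":0,"y":0,"z":0,"spin":0},{"x":0,"y":0,"z":0,"spin":0}]'
cat > tgt.py <<'E'
from fit import *
X=(568.305,3.0,-0.393)
def T(y,z,x=0): # TCP target for fork centre at holder (x,y), TCP height z
    p=H(X,(x-0.6,y,z)); return p
E
python3 - <<'E'
from tgt import *
st();go(T(26.3,120),2.7486)
E
```

```text
clock: 8.1
eef_pos: [657.0, -2.2, 170.3]
tool_rot: [-3.142, 0.0, 2.748]
force: [-0.1, -0.1, -0.4]
width: 15.1
t 8.1 pos [657.   -2.2 170.3] rot [-3.1416e+00  1.0000e-04  2.7478e+00] F [-0.15 -0.1  -0.37] w 15.1
shift cm [ 8.454 -0.295  5.03 ] spin -0.0008
```

```bash
python3 -m crank '[{"x":3,"y":-0.3,"z":0,"spin":0},{"x":3,"y":0,"z":0,"spin":0},{"x":2.45,"y":0,"z":0,"spin":0},{"x":0,"y":0,"z":0,"spin":0},{"x":0,"y":0,"z":0,"spin":0}]'; python3 l.py w7
python3 - <<'E'
from tgt import *
s=st();go(T(26.3,100),2.7486)
im=vision.get_image('scene'); c=vision.calibration('scene'); cv2.imwrite('pics/s7.png',cv2.resize(im[160:300,270:410],None,fx=4,fy=4,interpolation=cv2.INTER_CUBIC))
E
```

```text
clock: 8.6
eef_pos: [578.2, 27.7, 170.7]
tool_rot: [3.141, 0.001, 2.749]
force: [-0.3, -0.1, -0.4]
width: 15.5
t 8.6 pos [578.2  27.7 170.7] rot [3.1412e+00 1.1000e-03 2.7485e+00] F [-0.27 -0.06 -0.41] w 15.5
t 8.65 pos [578.9  27.2 170.7] rot [3.1412e+00 1.7000e-03 2.7477e+00] F [-0.19 -0.39 -0.37] w 15.3
shift cm [ 0.12  -0.013  7.067] spin -0.0009
```

View pics/w7.png

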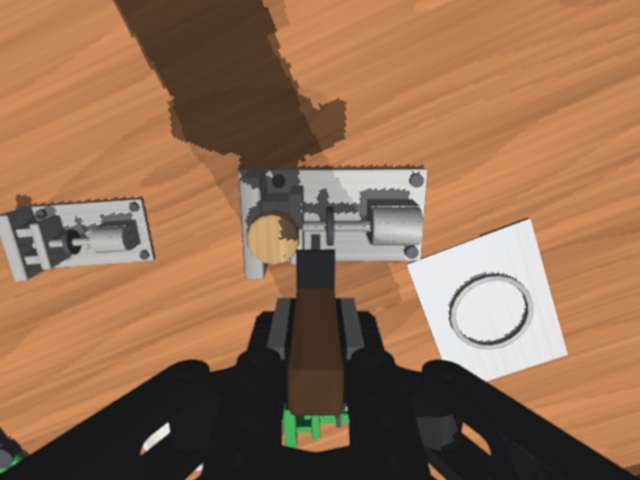

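View pics/s7.png

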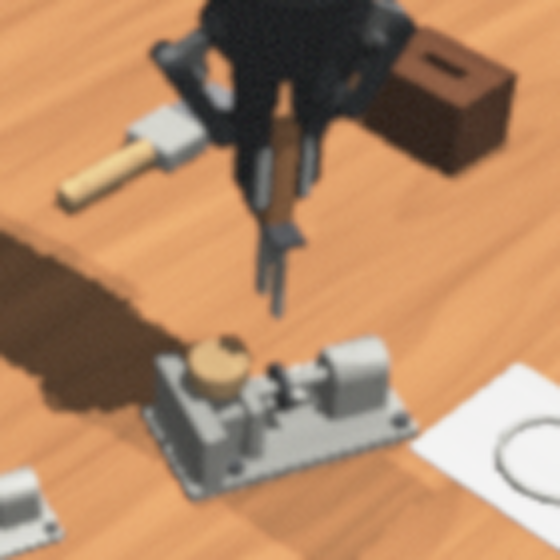

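Run:
```python
from tgt import *
st();c=vision.calibration('wrist')
im=cv2.imread('pics/w7.png')
for p in [(-36,110,8),(36,110,8),(-36,-30,8),(0,0,67),(0,18.5,46)]: 
    q=w2p(c,H(X,p))[0]; print(p,q.round(1)); cv2.circle(im,tuple(int(v*16) for v in q+0.5),12,(0,0,255),-1,cv2.LINE_AA,4)
for y in (22,26.3,34.7,66):
    a,b=[w2p(c,H(X,(0,y+0,34)))[0] for _ in (0,1)]; cv2.circle(im,tuple(int(v*16) for v in a+0.5),8,(255,0,0),-1,cv2.LINE_AA,4)
cv2.imwrite('pics/w7z.png',cv2.resize(im[150:300,230:440],None,fx=3.7,fy=3.7,interpolation=cv2.INTER_CUBIC))
```

```text
t 8.7 pos [579.   27.  170.6] rot [3.1412e+00 1.6000e-03 2.7472e+00] F [-0.66  0.53 -1.23] w 15.4
(-36, 110, 8) [428.7 167.8]
(36, 110, 8) [421.1 259.6]
(-36, -30, 8) [238.8 168.1]
(0, 0, 67) [273.4 238.3]
(0, 18.5, 46) [303.7 229.1]
```

View pics/w7z.png

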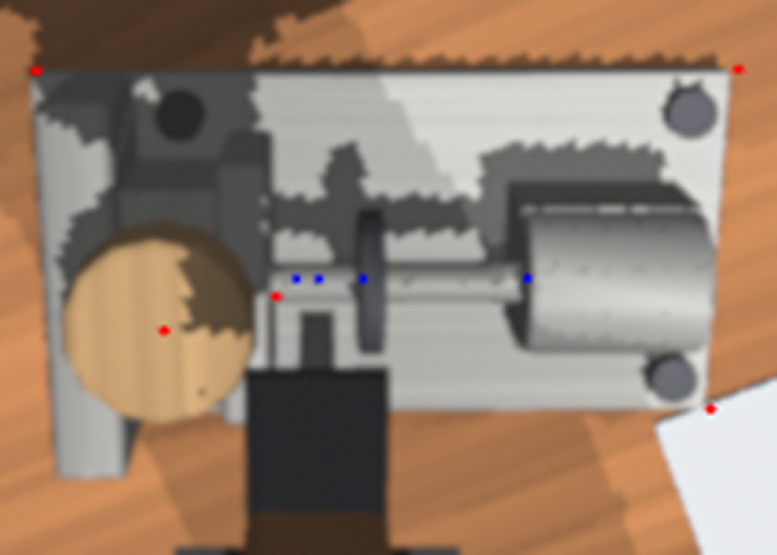

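```bash
python3 -m crank '[{"x":0.12,"y":0,"z":2,"spin":0},{"x":0,"y":0,"z":2,"spin":0},{"x":0,"y":0,"z":1.5,"spin":0},{"x":0,"y":0,"z":0,"spin":0},{"x":0,"y":0,"z":0,"spin":0}]'; python3 l.py w8
python3 - <<'E'
from tgt import *
s=st();go(T(26.3,87),2.7486)
im=vision.get_image('scene'); cv2.imwrite('pics/s8.png',cv2.resize(im[160:300,270:410],None,fx=4,fy=4,interpolation=cv2.INTER_CUBIC))
im=cv2.imread('pics/w8.png')
cv2.imwrite('pics/w8z.png',cv2.resize(im[120:320,200:440],None,fx=3.2,fy=3,interpolation=cv2.INTER_CUBIC))
E
```

```text
clock: 9.2
eef_pos: [577.4, 27.5, 115.3]
tool_rot: [-3.141, 0.0, 2.747]
force: [-0.2, 0.4, -0.7]
width: 15.4
t 9.2 pos [577.4  27.5 115.3] rot [-3.1415e+00  3.0000e-04  2.7471e+00] F [-0.2   0.38 -0.74] w 15.4
t 9.25 pos [577.7  27.6 115.8] rot [3.1411e+00 1.2000e-03 2.7472e+00] F [-0.32  0.08 -0.66] w 14.9
shift cm [-0.009 -0.003  2.882] spin -0.0014
```

View pics/w8z.png

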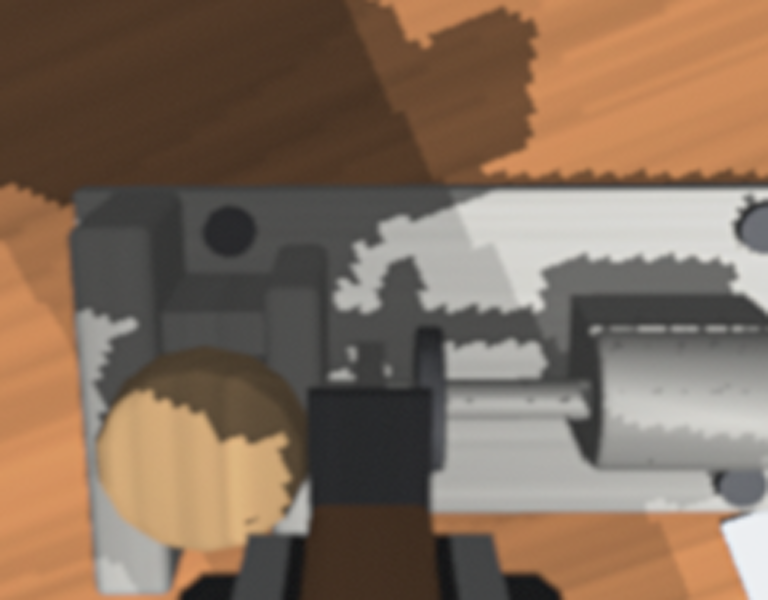

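View pics/s8.png

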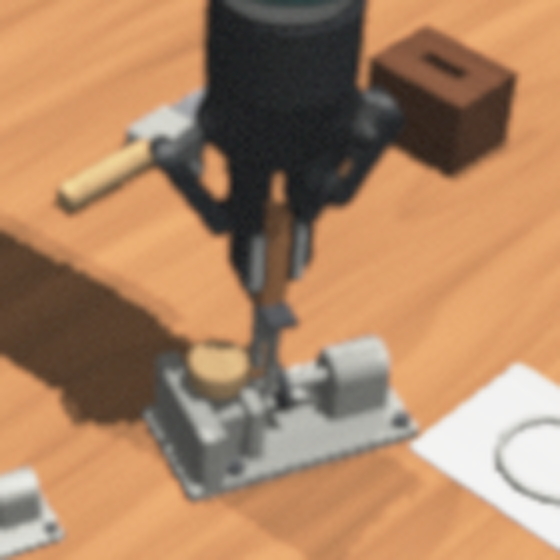

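```bash
python3 -m crank '[{"x":0,"y":0,"z":0.4,"spin":0},{"x":0,"y":0,"z":0.3,"spin":0},{"x":0,"y":0,"z":0.3,"spin":0},{"x":0,"y":0,"z":0.3,"spin":0},{"x":0,"y":0,"z":0.2,"spin":0}]'
python3 - <<'E'
from tgt import *
s=st();go(T(26.3,87),2.7486)
E
```

```text
clock: 9.8
eef_pos: [576.6, 27.9, 99.9]
tool_rot: [-3.141, -0.0, 2.748]
force: [-0.9, 0.2, -1.3]
width: 15.3
t 9.8 pos [576.6  27.9  99.9] rot [-3.1414e+00 -4.0000e-04  2.7478e+00] F [-0.94  0.17 -1.28] w 15.3
shift cm [-0.132  0.011  1.294] spin -0.0008
```

```bash
python3 -m crank '[{"x":0,"y":0,"z":0.3,"spin":0},{"x":0,"y":0,"z":0.3,"spin":0},{"x":0,"y":0,"z":0.3,"spin":0},{"x":0,"y":0,"z":0.3,"spin":0},{"x":0,"y":0,"z":0.1,"spin":0}]'; python3 -m crank '[{"x":0,"y":0,"z":0,"spin":0},{"x":0,"y":0,"z":0,"spin":0}]'; python3 l.py w9
python3 - <<'E'
from tgt import *
s=st();go(T(26.3,87),2.7486)
im=vision.get_image('scene'); cv2.imwrite('pics/s9.png',cv2.resize(im[160:300,270:410],None,fx=4,fy=4,interpolation=cv2.INTER_CUBIC))
im=cv2.imread('pics/w9.png')
cv2.imwrite('pics/w9z.png',cv2.resize(im[120:320,200:440],None,fx=3.2,fy=3,interpolation=cv2.INTER_CUBIC))
E
```

```text
clock: 10.3
eef_pos: [576.5, 27.9, 86.9]
tool_rot: [-3.141, -0.001, 2.748]
force: [-0.1, -0.7, -0.9]
width: 15.2
clock: 10.5
eef_pos: [576.8, 27.9, 87.3]
tool_rot: [3.142, 0.0, 2.748]
force: [1.2, 0.2, -0.0]
width: 15.4
t 10.5 pos [576.8  27.9  87.3] rot [3.1416 0.     2.7479] F [ 1.22  0.2  -0.02] w 15.4
t 10.55 pos [576.8  27.9  87.4] rot [3.1415e+00 2.0000e-04 2.7477e+00] F [ 0.01  0.2  -0.72] w 15.0
shift cm [-0.106  0.004  0.038] spin -0.0009
```

View pics/w9z.png

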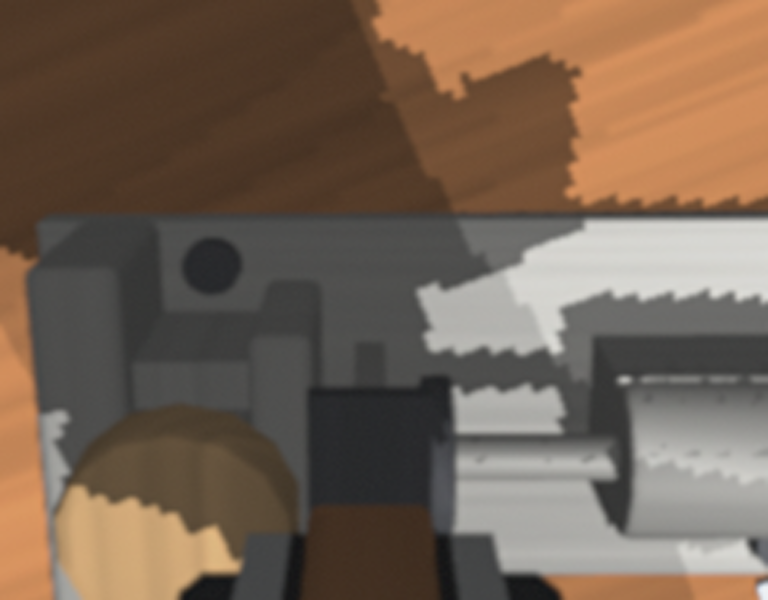

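View pics/s9.png

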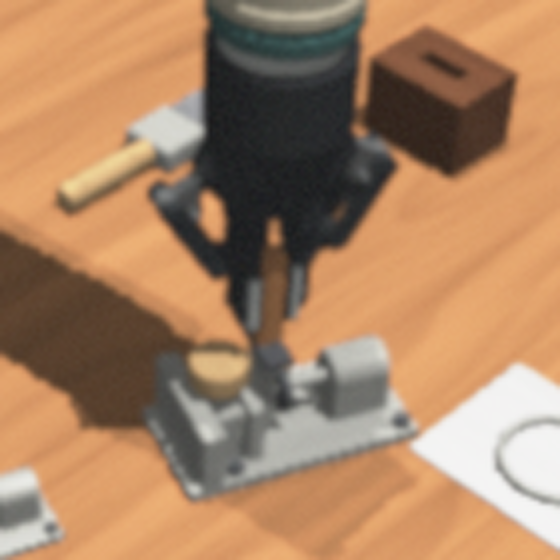

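```bash
python3 -m crank '[{"x":-0.08,"y":0.1,"z":0,"spin":0},{"x":0,"y":0.1,"z":0,"spin":0},{"x":0,"y":0.1,"z":0,"spin":0},{"x":0,"y":0.05,"z":0,"spin":0},{"x":0,"y":0.05,"z":0,"spin":0}]'; python3 -m crank '[{"x":0,"y":0.05,"z":0,"spin":0},{"x":0,"y":0.05,"z":0,"spin":0},{"x":0,"y":0.05,"z":0,"spin":0},{"x":0,"y":0,"z":0,"spin":0}]';  cat > f.py <<'E'
from tgt import *
s=st(); a=X[2]; d=s['eef_pos']-H(X,(0,0,0)); ex=np.array([np.cos(a),np.sin(a),0]);ey=np.array([-np.sin(a),np.cos(a),0])
print('holder x %.1f y %.1f  Fx %.2f Fy %.2f Fz %.2f'%(d@ex,d@ey,s['force']@ex,s['force']@ey,s['force'][2]))
E
python3 f.py
```

```text
clock: 11.1
eef_pos: [579.0, 31.4, 87.3]
tool_rot: [3.142, -0.0, 2.748]
force: [-0.1, -0.1, -0.9]
width: 15.3
clock: 11.5
eef_pos: [579.5, 32.7, 87.3]
tool_rot: [-3.142, -0.0, 2.748]
force: [-0.4, 0.4, -0.3]
width: 15.2
t 11.5 pos [579.5  32.7  87.3] rot [-3.1416e+00 -1.0000e-04  2.7478e+00] F [-0.36  0.39 -0.27] w 15.2
holder x -1.0 y 31.8  Fx -0.48 Fy 0.23 Fz -0.27
```

```bash
python3 -m crank '[{"x":0,"y":0.05,"z":0,"spin":0},{"x":0,"y":0.05,"z":0,"spin":0},{"x":0,"y":0,"z":0,"spin":0}]' >/dev/null;python3 f.py;  python3 -m crank '[{"x":0,"y":0.05,"z":0,"spin":0},{"x":0,"y":0.05,"z":0,"spin":0},{"x":0,"y":0,"z":0,"spin":0}]'>/dev/null;python3 f.py;python3 -m crank '[{"x":0,"y":0.05,"z":0,"spin":0},{"x":0,"y":0,"z":0,"spin":0}]'>/dev/null;python3 f.py
```

```text
t 11.8 pos [579.6  32.9  87.3] rot [-3.1406e+00 -3.0000e-04  2.7474e+00] F [-0.92 -1.14 -0.14] w 15.4
holder x -1.0 y 32.0  Fx -0.41 Fy -1.40 Fz -0.14
t 12.1 pos [580.1  34.   87.3] rot [-3.1409e+00 -2.0000e-04  2.7475e+00] F [-0.6  -2.74 -0.44] w 15.1
holder x -1.0 y 33.2  Fx 0.49 Fy -2.76 Fz -0.44
t 12.3 pos [580.4  34.8  87.2] rot [-3.1413e+00 -2.0000e-04  2.7478e+00] F [-1.93 -4.02 -1.17] w 15.4
holder x -1.0 y 34.0  Fx -0.25 Fy -4.45 Fz -1.17
```

```bash
python3 -m crank '[{"x":0,"y":0.05,"z":0,"spin":0},{"x":0,"y":0.05,"z":0,"spin":0},{"x":0,"y":0,"z":0,"spin":0}]' >/dev/null;python3 f.py;  python3 -m crank '[{"x":0,"y":0.05,"z":0,"spin":0},{"x":0,"y":0,"z":0,"spin":0}]'>/dev/null;python3 f.py;python3 -m crank '[{"x":0,"y":0.05,"z":0,"spin":0},{"x":0,"y":0,"z":0,"spin":0}]'>/dev/null;python3 f.py;python3 -m crank '[{"x":0,"y":0.05,"z":0,"spin":0},{"x":0,"y":0,"z":0,"spin":0}]'>/dev/null;python3 f.py
```

```text
t 12.6 pos [580.9  36.   87.3] rot [-3.1416e+00 -1.0000e-04  2.7479e+00] F [-1.32 -2.77 -0.11] w 15.4
holder x -1.0 y 35.3  Fx -0.16 Fy -3.06 Fz -0.11
t 12.8 pos [581.   36.4  87.2] rot [-3.1415e+00 -2.0000e-04  2.7479e+00] F [-1.42 -2.35 -0.5 ] w 15.7
holder x -1.0 y 35.7  Fx -0.41 Fy -2.72 Fz -0.50
t 13.0 pos [581.3  36.8  87.3] rot [-3.1416e+00 -1.0000e-04  2.7478e+00] F [-0.32 -3.44 -1.14] w 15.3
holder x -1.0 y 36.2  Fx 1.03 Fy -3.30 Fz -1.14
t 13.2 pos [581.4  37.4  87.3] rot [-3.1416e+00 -1.0000e-04  2.7479e+00] F [-1.08 -3.05 -0.29] w 15.4
holder x -1.0 y 36.8  Fx 0.17 Fy -3.23 Fz -0.29
```

```bash
python3 -m crank '[{"x":0,"y":0.05,"z":0,"spin":0},{"x":0,"y":0.05,"z":0,"spin":0},{"x":0,"y":0,"z":0,"spin":0}]' >/dev/null;python3 f.py;  python3 -m crank '[{"x":0,"y":0.05,"z":0,"spin":0},{"x":0,"y":0.03,"z":0,"spin":0},{"x":0,"y":0,"z":0,"spin":0}]'>/dev/null;python3 f.py;python3 l.py w10;python3 - <<'E'
from h import *
im=vision.get_image('scene'); cv2.imwrite('pics/s10.png',cv2.resize(im[160:300,270:410],None,fx=4,fy=4,interpolation=cv2.INTER_CUBIC))
E
```

```text
t 13.5 pos [581.9  38.3  87.3] rot [ 3.1416e+00 -1.0000e-04  2.7478e+00] F [-1.74 -3.25 -0.15] w 15.4
holder x -1.0 y 37.8  Fx -0.37 Fy -3.67 Fz -0.15
t 13.8 pos [582.1  39.   87.3] rot [-3.1416e+00 -1.0000e-04  2.7478e+00] F [-0.93 -3.66 -2.2 ] w 15.1
holder x -1.0 y 38.6  Fx 0.54 Fy -3.74 Fz -2.20
t 13.8 pos [582.1  39.   87.3] rot [-3.1416e+00 -1.0000e-04  2.7478e+00] F [-0.93 -3.66 -2.2 ] w 15.1
```

View pics/s10.png

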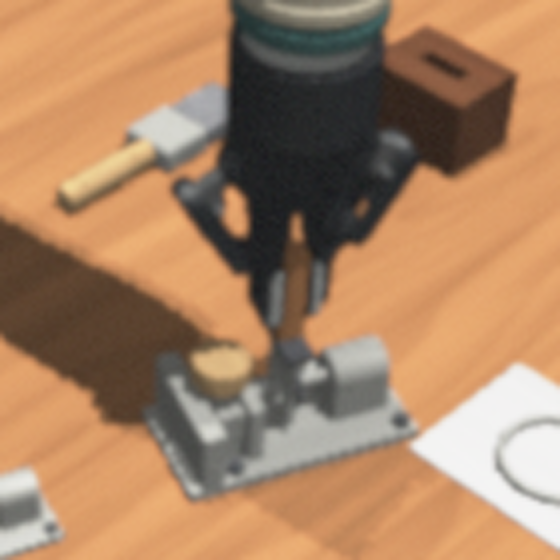

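View pics/w10.png

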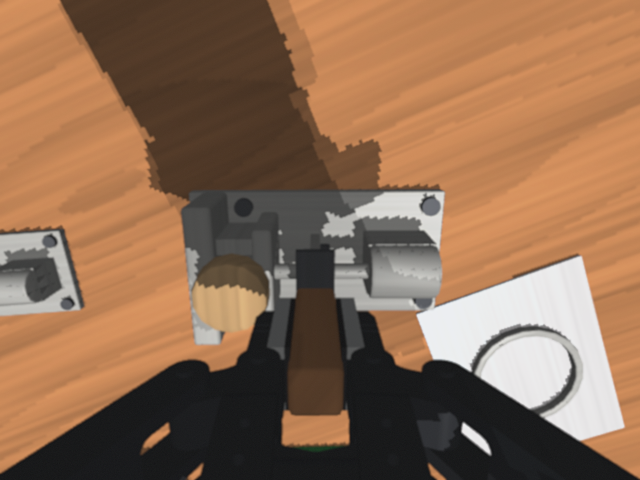

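```bash
cat > hd.py <<'E'
from h import *
im=vision.get_image('wrist');
b=vision.boxes_of('stake_head','wrist')[:1]; print([(round(d['score'],2),np.round(d['extent'],1)) for d in b])
im=vision.get_image('scene'); b=vision.boxes_of('stake_head','scene')[:1]; print([(round(d['score'],2),np.round(d['extent'],1)) for d in b])
E
python3 hd.py; python3 -m crank '[{"x":0,"y":0.03,"z":0,"spin":0},{"x":0,"y":0.03,"z":0,"spin":0},{"x":0,"y":0,"z":0,"spin":0},{"x":0,"y":0,"z":0,"spin":0}]'; python3 f.py; python3 hd.py
```

```text
[(0.58, array([191.9, 256.4, 269. , 332. ]))]
[(0.67, array([317.8, 244. , 336.2, 265.3]))]
clock: 14.5
eef_pos: [582.5, 39.9, 87.3]
tool_rot: [3.141, -0.0, 2.748]
force: [-1.8, -2.5, 0.1]
width: 15.4
t 14.5 pos [582.5  39.9  87.3] rot [ 3.1412 -0.      2.7479] F [-1.8  -2.5   0.08] w 15.4
holder x -1.0 y 39.5  Fx -0.70 Fy -3.00 Fz 0.08
[]
[(0.67, array([319.2, 244. , 333.8, 265.8]))]
```

```bash
python3 -m crank '[{"x":0,"y":0.03,"z":0,"spin":0},{"x":0,"y":0,"z":0,"spin":0},{"x":0,"y":0,"z":0,"spin":0}]' >/dev/null; python3 f.py; python3 l.py w11
```

```text
t 15.0 pos [582.5  39.8  87.3] rot [ 3.1416 -0.      2.7478] F [-0.8  -3.3  -1.35] w 15.2
holder x -1.0 y 39.5  Fx 0.52 Fy -3.35 Fz -1.35
t 15.0 pos [582.5  39.8  87.3] rot [ 3.1416 -0.      2.7478] F [-0.8  -3.3  -1.35] w 15.2
```

View pics/w11.png

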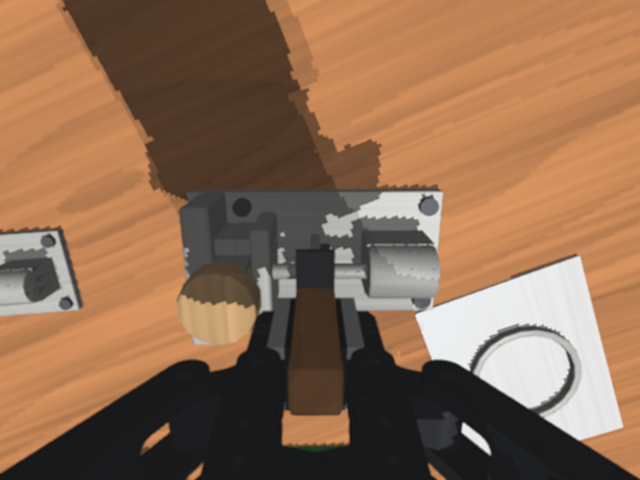

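```bash
python3 hd.py; python3 -m crank '[{"x":0,"y":0,"z":0,"spin":0},{"x":0,"y":0,"z":0,"spin":0}]' >/dev/null; python3 l.py w12;  python3 - <<'E'
from tgt import *
c=vision.calibration('wrist')
for z in (67,72,78): print(z,w2p(c,H(X,(0,0,z))),w2p(c,H(X,(17,0,z)))-w2p(c,H(X,(-17,0,z))))
im=vision.get_image('scene'); cv2.imwrite('pics/s12.png',cv2.resize(im[160:300,270:410],None,fx=4,fy=4,interpolation=cv2.INTER_CUBIC))
E
```

```text
[(0.87, array([179.7, 256.4, 263.3, 347.4]))]
[(0.54, array([317.7, 242.2, 333. , 263.1]))]
t 15.45 pos [582.5  39.8  87.3] rot [ 3.1416 -0.      2.7478] F [-1.53 -3.75 -0.23] w 15.1
67 [[224.80837838 298.38907299]] [[ 5.04352925 71.31497888]]
72 [[222.32819586 303.49704955]] [[ 5.31272473 72.99623358]]
78 [[219.16427424 310.01120013]] [[ 5.66553262 75.12114404]]
```

View pics/s12.png

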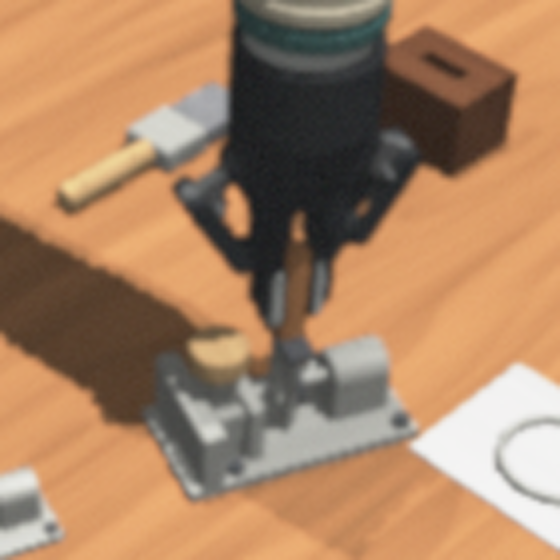

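View pics/w12.png

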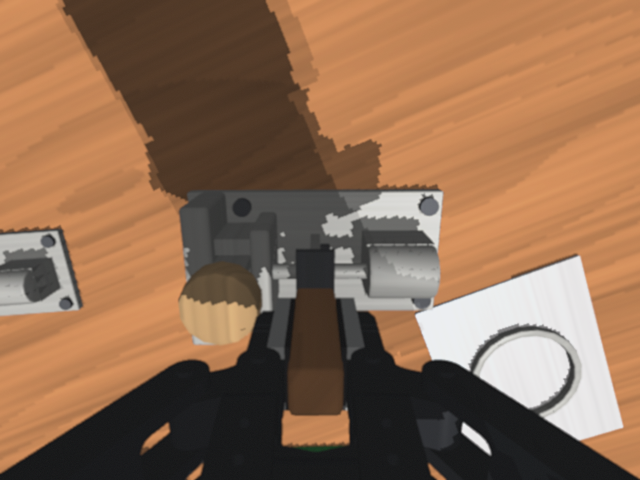

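The stake has popped up. In the wrist view its head moved from (231,293) to (219,303), and in the scene crop it rose about 18 px and stayed there. I'll back the fork off gently.

```bash
python3 -m crank '[{"x":0,"y":-0.1,"z":0,"spin":0},{"x":0,"y":-0.15,"z":0,"spin":0},{"x":0,"y":-0.2,"z":0,"spin":0},{"x":0,"y":-0.2,"z":0,"spin":0},{"x":0,"y":-0.15,"z":0,"spin":0}]' >/dev/null; python3 f.py; python3 -m crank '[{"x":0,"y":-0.1,"z":0,"spin":0},{"x":0,"y":-0.1,"z":0,"spin":0},{"x":0,"y":0,"z":0,"spin":0},{"x":0,"y":0,"z":0,"spin":0}]' >/dev/null; python3 f.py
```

```text
t 16.05 pos [579.8  32.9  87.5] rot [3.1406e+00 5.0000e-04 2.7480e+00] F [-0.51 -0.68 -1.15] w 15.2
holder x -0.8 y 32.0  Fx -0.22 Fy -0.82 Fz -1.15
t 16.45 pos [578.7  30.6  87.3] rot [3.1415 0.     2.7478] F [ 0.1   0.49 -0.91] w 15.1
holder x -1.0 y 29.5  Fx -0.10 Fy 0.49 Fz -0.91
```

```bash
python3 -m crank '[{"x":0,"y":0,"z":-0.5,"spin":0},{"x":0,"y":0,"z":-1,"spin":0},{"x":0,"y":0,"z":-1.5,"spin":0},{"x":0,"y":0,"z":-2.5,"spin":0},{"x":0,"y":0,"z":-3,"spin":0}]'; python3 f.py; python3 l.py w13
python3 - <<'E'
from h import *
s=ctrl.read_state()
go([461.2,323.3,172],3.136)
im=vision.get_image('scene'); cv2.imwrite('pics/s13.png',cv2.resize(im[160:300,270:410],None,fx=4,fy=4,interpolation=cv2.INTER_CUBIC))
E
```

```text
clock: 16.95
eef_pos: [578.1, 30.6, 173.2]
tool_rot: [-3.141, -0.001, 2.748]
force: [0.8, -0.3, -0.7]
width: 15.0
t 16.95 pos [578.1  30.6 173.2] rot [-3.1410e+00 -1.2000e-03  2.7479e+00] F [ 0.83 -0.28 -0.67] w 15.0
holder x -1.5 y 29.2  Fx 0.87 Fy 0.05 Fz -0.67
t 16.95 pos [578.1  30.6 173.2] rot [-3.1410e+00 -1.2000e-03  2.7479e+00] F [ 0.83 -0.28 -0.67] w 15.0
shift cm [22.348 22.39   0.593] spin -0.3884
```

View pics/s13.png

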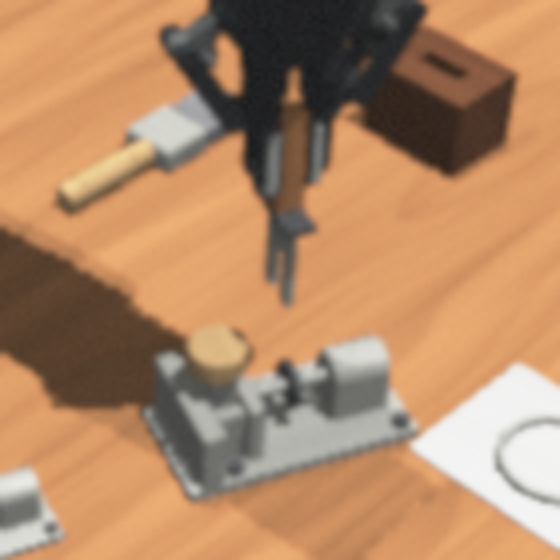

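View pics/w13.png

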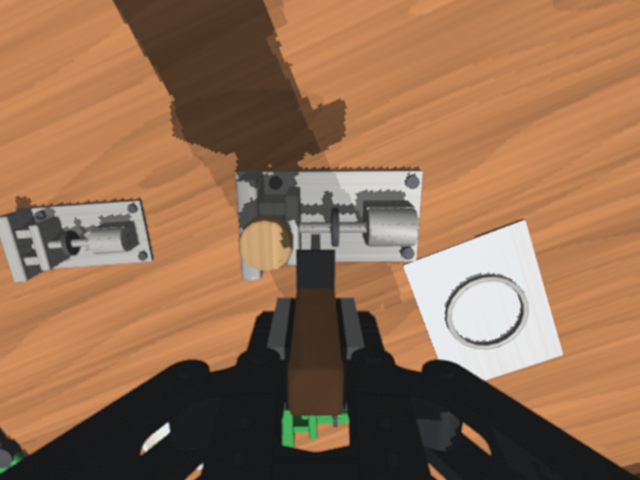

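```bash
python3 -m crank '[{"x":3.2,"y":3.2,"z":0,"spin":0},{"x":3.2,"y":3.2,"z":0,"spin":0},{"x":3.2,"y":3.2,"z":0,"spin":0},{"x":3.2,"y":3.2,"z":0,"spin":0},{"x":3.2,"y":3.2,"z":0,"spin":0}]' >/dev/null; python3 -m crank '[{"x":3.2,"y":3.2,"z":0,"spin":0},{"x":3.1,"y":3.1,"z":0,"spin":0},{"x":0,"y":0,"z":0,"spin":-0.13},{"x":0,"y":0,"z":0,"spin":-0.13},{"x":0,"y":0,"z":0,"spin":-0.13}]' >/dev/null;python3 -m crank '[{"x":0,"y":0,"z":0,"spin":0},{"x":0,"y":0,"z":0,"spin":0},{"x":0,"y":0,"z":0,"spin":0}]'; python3 l.py w14
python3 - <<'E'
from h import *
go([461.2,323.3,172],3.136)
s=ctrl.read_state();c=vision.calibration('wrist');M=Rt(s)
for p in [(13.5,2.5,72),(13.5,-2.5,72),(23,8,18),(23,-8,18)]: print(p,w2p(c,s['eef_pos']+M@np.array(p))[0])
E
```

```text
clock: 18.35
eef_pos: [458.4, 321.9, 172.4]
tool_rot: [-3.142, 0.0, 3.135]
force: [0.0, 0.2, -1.3]
width: 15.0
t 18.35 pos [458.4 321.9 172.4] rot [-3.1415  0.      3.1352] F [ 0.03  0.15 -1.35] w 15.0
shift cm [-0.282  0.138  0.034] spin -0.0002
(13.5, 2.5, 72) [319.66237222 233.09093823]
(13.5, -2.5, 72) [310.51104086 233.08870923]
(23, 8, 18) [334.45996355 247.769471  ]
(23, -8, 18) [295.81554195 247.76106907]
```

View pics/w14.png

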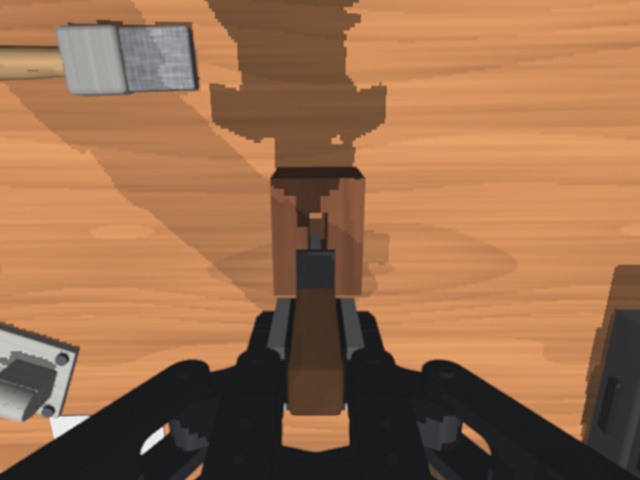

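```bash
python3 -m crank '[{"x":-0.28,"y":0.14,"z":1,"spin":0},{"x":0,"y":0,"z":2,"spin":0},{"x":0,"y":0,"z":0,"spin":0},{"x":0,"y":0,"z":0,"spin":0},{"x":0,"y":0,"z":0,"spin":0}]';python3 l.py w15
python3 - <<'E'
from h import *
go([461.2,323.3,76.5],3.136)
im=vision.get_image('scene'); cv2.imwrite('pics/s15.png',cv2.resize(im[90:230,310:450],None,fx=4,fy=4,interpolation=cv2.INTER_CUBIC))
E
```

```text
clock: 18.9
eef_pos: [461.5, 323.8, 142.7]
tool_rot: [3.141, 0.001, 3.138]
force: [-0.4, -0.6, -1.6]
width: 15.1
t 18.9 pos [461.5 323.8 142.7] rot [3.1411e+00 7.0000e-04 3.1376e+00] F [-0.43 -0.62 -1.61] w 15.1
shift cm [ 0.044 -0.054  6.639] spin 0.0015
```

View pics/w15.png

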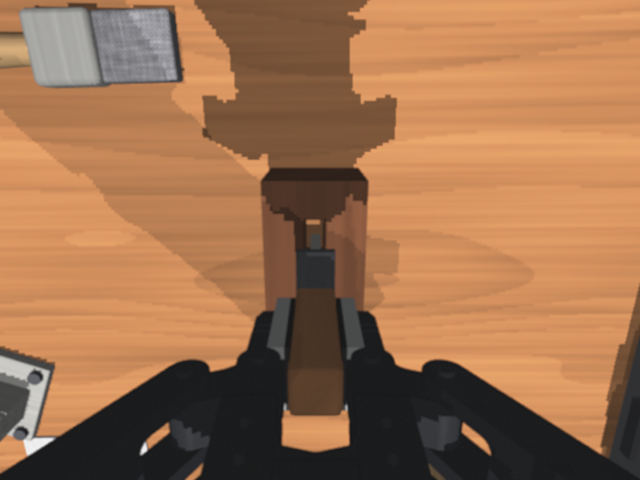

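View pics/s15.png

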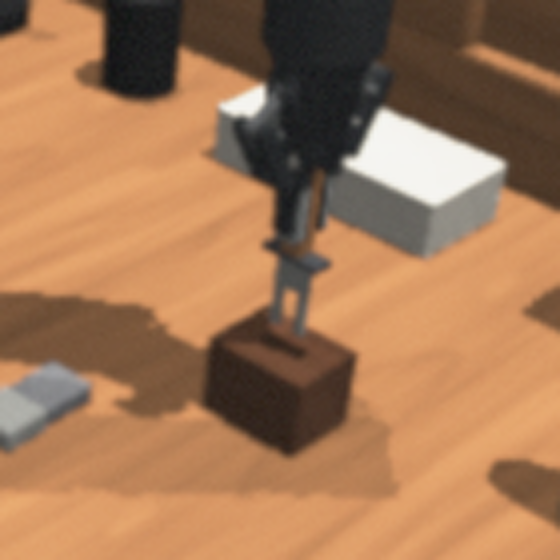

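Blade and slot line up in both views, with the slot around the blade at about (315,235) in the wrist view. Lowering the fork.

```bash
python3 -m crank '[{"x":0,"y":-0.04,"z":0.8,"spin":0},{"x":0,"y":0,"z":1,"spin":0},{"x":0,"y":0,"z":1,"spin":0},{"x":0,"y":0,"z":1,"spin":0},{"x":0,"y":0,"z":1,"spin":0}]'; python3 -m crank '[{"x":0,"y":0,"z":0.8,"spin":0},{"x":0,"y":0,"z":0.5,"spin":0},{"x":0,"y":0,"z":0.3,"spin":0},{"x":0,"y":0,"z":0.1,"spin":0},{"x":0,"y":0,"z":0,"spin":0}]'
```

```text
clock: 19.5
eef_pos: [460.9, 322.9, 93.1]
tool_rot: [-3.141, -0.001, 3.138]
force: [-0.3, 0.4, -1.6]
width: 15.2
clock: 20.0
eef_pos: [461.2, 323.2, 77.4]
tool_rot: [3.141, 0.0, 3.138]
force: [-0.0, 0.2, 0.1]
width: 15.0
```

```bash
python3 -m crank '[{"x":0,"y":0,"z":0.1,"spin":0},{"x":0,"y":0,"z":0,"spin":0}]'; python3 -m crank '[{"x":0,"y":0,"z":0,"spin":0},{"x":0,"y":0,"z":0,"spin":0},{"x":0,"y":0,"z":0,"spin":0},{"x":0,"y":0,"z":0,"spin":0},{"x":0,"y":0,"z":0,"spin":0}]' 80;python3 -m crank '[{"x":0,"y":0,"z":-1,"spin":0},{"x":0,"y":0,"z":-3,"spin":0},{"x":0,"y":0,"z":-4,"spin":0},{"x":0,"y":0,"z":-2,"spin":0},{"x":0,"y":0,"z":0,"spin":0}]'; python3 l.py w16 fork:4 fork_stand:0
python3 - <<'E'
from h import *
go([568.3,3.0,176],3.1415-.393)
E
```

```text
clock: 20.2
eef_pos: [461.3, 323.1, 76.5]
tool_rot: [3.141, 0.0, 3.138]
force: [-0.0, -0.4, -0.9]
width: 15.4
clock: 20.7
eef_pos: [461.2, 323.1, 76.4]
tool_rot: [3.141, 0.0, 3.138]
force: [0.2, -0.3, 0.1]
width: 68.2
clock: 21.2
eef_pos: [463.1, 324.5, 180.3]
tool_rot: [3.137, 0.006, 3.138]
force: [0.5, 0.4, 0.9]
width: 68.3
t 21.2 pos [463.1 324.5 180.3] rot [3.1371 0.0059 3.1376] F [0.53 0.41 0.89] w 68.3
fork 0.58 [315.5 211.5] [461.3 324.5   4. ]
fork 0.55 [81.5 56.7] [349.7 161.1   4. ]
fork_stand 0.61 [312.3 209.7] [460.7 322.    0. ]
shift cm [-1.0885e+01 -3.1925e+01  1.6000e-02] spin 0.3892
```

View pics/w16.png

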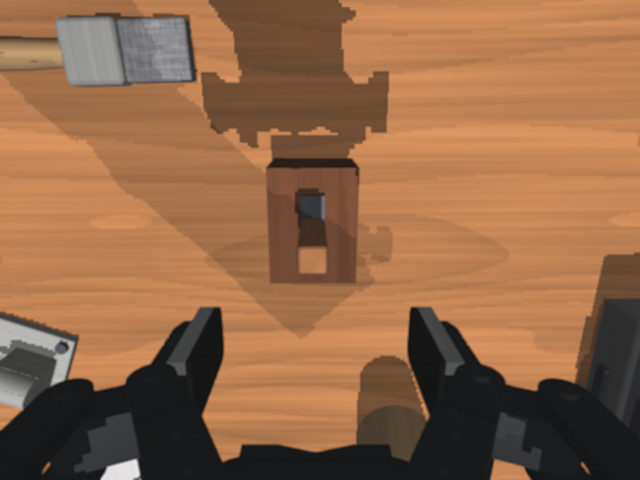

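```bash
python3 -m crank '[{"x":-1.36,"y":-3.99,"z":0,"spin":0},{"x":-1.36,"y":-3.99,"z":0,"spin":0},{"x":-1.36,"y":-3.99,"z":0,"spin":0},{"x":-1.36,"y":-3.99,"z":0,"spin":0},{"x":-1.36,"y":-3.99,"z":0,"spin":0}]'>/dev/null; python3 -m crank '[{"x":-1.36,"y":-3.99,"z":0,"spin":0},{"x":-1.36,"y":-3.99,"z":0,"spin":0},{"x":-1.36,"y":-3.99,"z":0,"spin":0},{"x":0,"y":0,"z":0,"spin":0.14},{"x":0,"y":0,"z":0,"spin":0.14}]'; python3 -m crank '[{"x":0,"y":0,"z":0,"spin":0.14},{"x":0,"y":0,"z":0,"spin":0.14},{"x":0,"y":0,"z":0,"spin":0.14},{"x":0,"y":0,"z":0,"spin":0.14},{"x":0,"y":0,"z":0,"spin":0.14}]' >/dev/null; python3 -m crank '[{"x":0,"y":0,"z":0,"spin":0.14},{"x":0,"y":0,"z":0,"spin":0.14},{"x":0,"y":0,"z":0,"spin":0.14},{"x":0,"y":0,"z":0,"spin":0.14},{"x":0,"y":0,"z":0,"spin":0.14}]' >/dev/null;python3 -m crank '[{"x":0,"y":0,"z":0,"spin":0.14},{"x":0,"y":0,"z":0,"spin":0.14},{"x":0,"y":0,"z":0,"spin":0},{"x":0,"y":0,"z":0,"spin":0},{"x":0,"y":0,"z":0,"spin":0}]'; python3 l.py w17 stake_head:70 stake:24
python3 - <<'E'
from h import *
go([568.3,3.0,126],1.178)
E
```

```text
clock: 22.35
eef_pos: [567.9, 0.7, 174.6]
tool_rot: [-3.14, -0.003, 2.848]
force: [-0.4, 0.9, 0.1]
width: 68.1
clock: 23.85
eef_pos: [568.4, 3.5, 175.8]
tool_rot: [-3.141, 0.0, 1.18]
force: [0.2, -0.3, -0.1]
width: 67.9
t 23.85 pos [568.4   3.5 175.8] rot [-3.1407e+00  4.0000e-04  1.1801e+00] F [ 0.21 -0.3  -0.1 ] w 67.9
stake_head 0.84 [316.  243.2] [5.674e+02 1.000e-01 7.000e+01]
stake 0.57 [315.5 221.7] [567.8   2.1  24. ]
shift cm [-0.045 -0.016  5.021] spin 0.0006
```

View pics/w17.png

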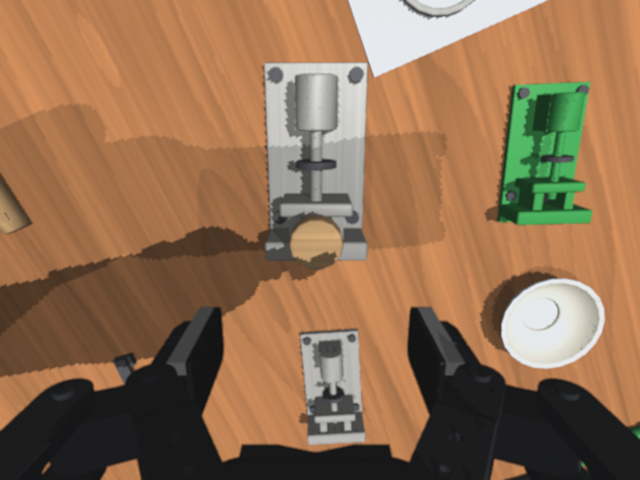

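```bash
python3 -m crank '[{"x":-0.05,"y":0,"z":3,"spin":0},{"x":0,"y":0,"z":3,"spin":0},{"x":0,"y":0,"z":2.7,"spin":0},{"x":0,"y":0,"z":1.5,"spin":0},{"x":0,"y":0,"z":1,"spin":0}]'; python3 -m crank '[{"x":0,"y":0,"z":0,"spin":0},{"x":0,"y":0,"z":0,"spin":0},{"x":0,"y":0,"z":0,"spin":0}]';python3 l.py w18
```

```text
clock: 24.5
eef_pos: [567.9, 2.9, 63.0]
tool_rot: [-3.14, 0.0, 1.178]
force: [-0.9, -0.3, 0.2]
width: 68.5
clock: 24.8
eef_pos: [569.3, 2.9, 65.3]
tool_rot: [3.14, -0.001, 1.178]
force: [-0.2, -0.4, 0.2]
width: 68.3
t 24.8 pos [569.3   2.9  65.3] rot [ 3.1399e+00 -7.0000e-04  1.1779e+00] F [-0.19 -0.38  0.2 ] w 68.3
```

View pics/w18.png

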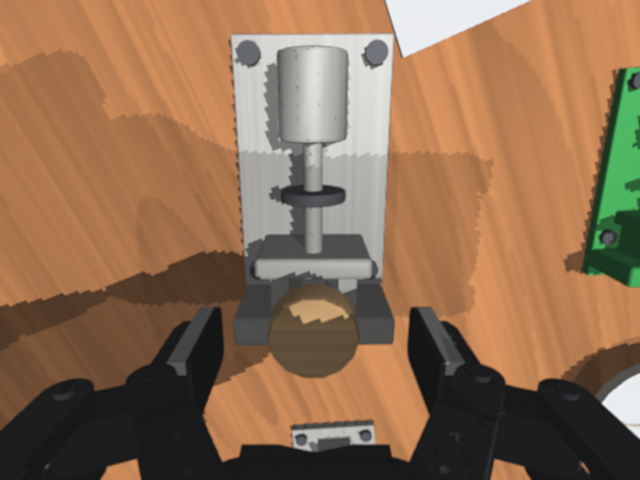

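```bash
python3 -m crank '[{"x":0,"y":0,"z":0.1,"spin":0},{"x":0,"y":0,"z":0,"spin":0},{"x":0,"y":0,"z":0,"spin":0},{"x":0,"y":0,"z":0,"spin":0},{"x":0,"y":0,"z":0,"spin":0}]' 0; python3 -m crank '[{"x":0,"y":0,"z":0,"spin":0},{"x":0,"y":0,"z":0,"spin":0},{"x":0,"y":0,"z":0,"spin":0}]';python3 l.py w19
```

```text
clock: 25.35
eef_pos: [568.6, 3.1, 63.6]
tool_rot: [3.141, -0.0, 1.178]
force: [-0.7, 0.0, 4.5]
width: 31.8
clock: 25.65
eef_pos: [568.7, 3.1, 63.5]
tool_rot: [3.141, -0.0, 1.178]
force: [-0.3, 0.9, 4.5]
width: 31.5
t 25.65 pos [568.7   3.1  63.5] rot [ 3.1414e+00 -3.0000e-04  1.1779e+00] F [-0.33  0.88  4.55] w 31.5
```

View pics/w19.png

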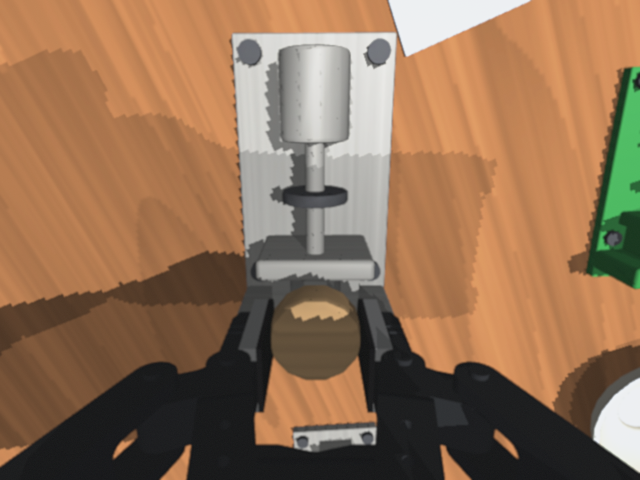

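```bash
python3 -m crank '[{"x":0,"y":0,"z":-0.3,"spin":0},{"x":0,"y":0,"z":-0.6,"spin":0},{"x":0,"y":0,"z":-1,"spin":0},{"x":0,"y":0,"z":-1.2,"spin":0},{"x":0,"y":0,"z":-1.5,"spin":0}]'; python3 -m crank '[{"x":0,"y":0,"z":-2,"spin":0},{"x":0,"y":0,"z":-2.4,"spin":0},{"x":0,"y":0,"z":-2,"spin":0},{"x":0,"y":0,"z":0,"spin":0}]';python3 l.py w20
python3 - <<'E'
from h import *
im=vision.get_image('scene'); cv2.imwrite('pics/s20.png',cv2.resize(im[160:300,250:410],None,fx=4,fy=4,interpolation=cv2.INTER_CUBIC))
E
```

```text
clock: 26.2
eef_pos: [568.2, 2.5, 110.4]
tool_rot: [-3.141, 0.001, 1.177]
force: [1.1, 0.7, -1.3]
width: 31.5
clock: 26.6
eef_pos: [570.5, 2.2, 177.0]
tool_rot: [3.136, -0.002, 1.177]
force: [0.0, 0.2, -1.4]
width: 31.3
t 26.6 pos [570.5   2.2 177. ] rot [ 3.1355e+00 -2.3000e-03  1.1772e+00] F [ 0.03  0.15 -1.42] w 31.3
```

View pics/w20.png

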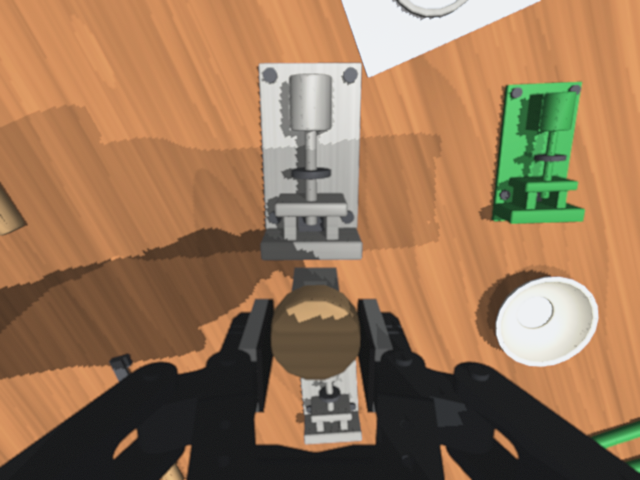

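View pics/s20.png

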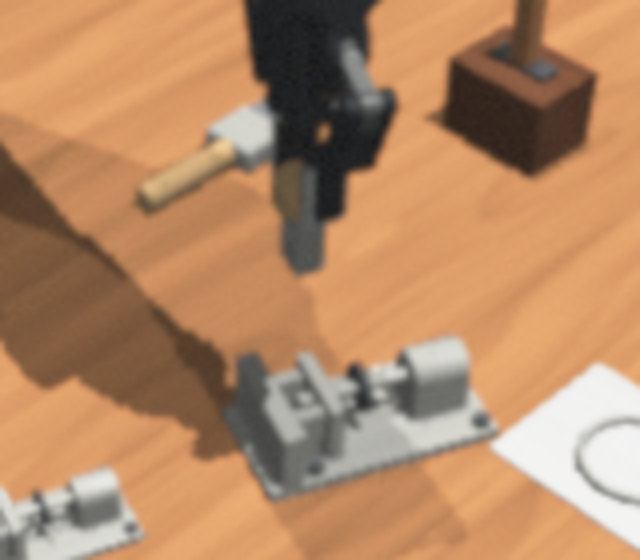

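```bash
python3 - <<'E'
from h import *
st();go([513,-387,173],1.81)
E
python3 -m crank '[{"x":-4.2,"y":1.1,"z":0,"spin":0},{"x":-4.2,"y":1.1,"z":0,"spin":0},{"x":-4.2,"y":1.1,"z":0,"spin":0},{"x":-4.2,"y":1.1,"z":0,"spin":0},{"x":-4.2,"y":1.1,"z":0,"spin":0}]'; python3 -m crank '[{"x":-4.2,"y":1.1,"z":0,"spin":0},{"x":-4.2,"y":1.1,"z":0,"spin":0},{"x":-4.2,"y":1.1,"z":0,"spin":0},{"x":-4.2,"y":1.1,"z":0,"spin":0},{"x":0,"y":0,"z":0,"spin":-0.13}]' >/dev/null; python3 -m crank '[{"x":0,"y":0,"z":0,"spin":-0.13},{"x":0,"y":0,"z":0,"spin":-0.13},{"x":0,"y":0,"z":0,"spin":-0.13},{"x":0,"y":0,"z":0,"spin":-0.11},{"x":0,"y":0,"z":0,"spin":0}]'; python3 -m crank '[{"x":0,"y":0,"z":0,"spin":0},{"x":0,"y":0,"z":0,"spin":0},{"x":0,"y":0,"z":0,"spin":0}]' ;python3 l.py w21 rack:0 rack_socket:40
```

```text
t 26.7 pos [568.5   2.9 174. ] rot [ 3.1407e+00 -6.0000e-04  1.1776e+00] F [ 0.12 -0.14 -1.12] w 31.3
shift cm [-38.142   9.812   0.087] spin -0.6324
clock: 27.2
eef_pos: [537.5, -213.3, 172.1]
tool_rot: [-3.139, 0.0, 1.178]
force: [0.2, -0.8, -2.3]
width: 31.6
clock: 28.2
eef_pos: [514.2, -383.7, 172.0]
tool_rot: [-3.14, -0.002, 1.808]
force: [-0.5, 0.5, -1.3]
width: 31.4
clock: 28.5
eef_pos: [515.1, -383.9, 173.0]
tool_rot: [-3.141, -0.0, 1.807]
force: [0.6, 0.2, -1.4]
width: 31.5
t 28.5 pos [ 515.1 -383.9  173. ] rot [-3.1411e+00 -3.0000e-04  1.8068e+00] F [ 0.55  0.15 -1.36] w 31.5
rack 0.69 [314.6 184.4] [ 509.1 -361.7    0. ]
rack_socket 0.64 [313.3 237.6] [ 515.5 -391.9   40. ]
```

View pics/w21.png

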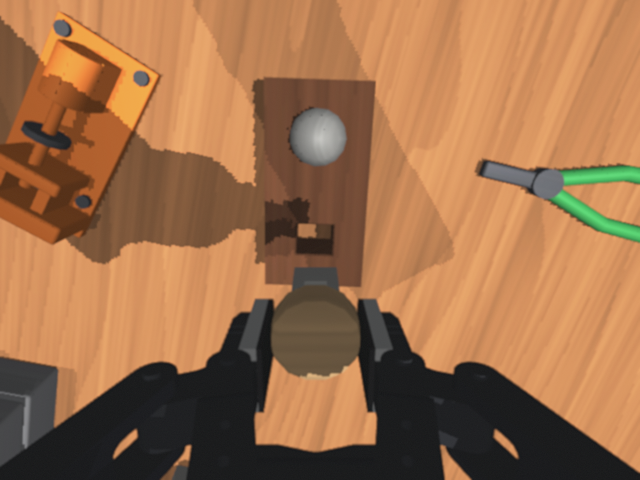

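Run:
```python
from h import *
im=cv2.imread('pics/w21.png'); cv2.imwrite('pics/w21z.png',cv2.resize(im[65:305,240:400],None,fx=2.5*1.6,fy=2.5,interpolation=cv2.INTER_CUBIC))
```

```text
(no output)
```

View pics/w21z.png

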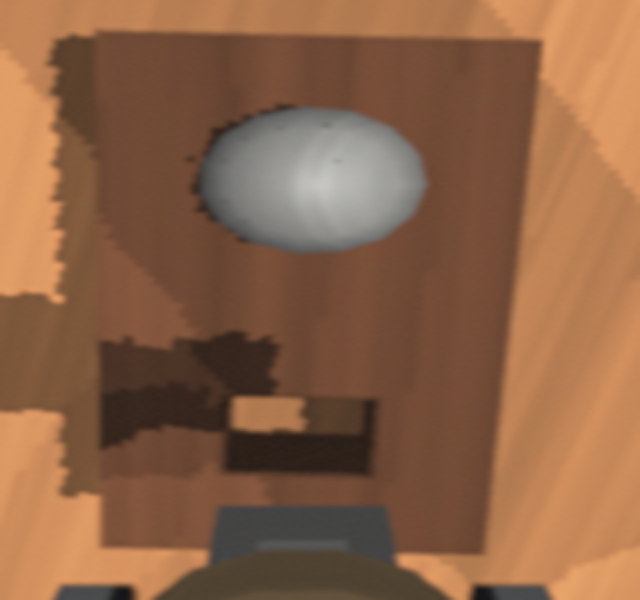

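Run:
```python
from fit import *
s=st();c=vision.calibration('wrist')
z=lambda u,v:(240+u/4,65+v/2.5)
A=[((-35,70,40),z(98,32)),((35,70,40),z(541,40)),((35,-70,40),z(484,553)),((-35,-70,40),z(101,547))]
B=[((-13,-24,40),z(228,397)),((13,-24,40),z(376,398)),((13,-46,40),z(372,473)),((-13,-46,40),z(224,470))]
for o in (A,B,A+B):
    x,W=fit(c,o,(512,-355,.24)); print(H(x,(0,-35,40)))
M=Rt(s)
# held stake: tang bottom front edge: tool x +8, y +-10, z 39.5
for p in [(8,-10,39.5),(8,10,39.5),(8,-10,3),(8,10,3)]: print(p,w2p(c,s['eef_pos']+M@np.array(p))[0].round(1))
```

```text
t 28.65 pos [ 515.3 -384.   173.2] rot [-3.1415  0.      1.8074] F [ 0.34  0.24 -1.41] w 31.6
pose [ 5.09721e+02 -3.58843e+02  2.06000e-01]
[[-0.7, -0.4], [0.4, 0.1], [0.2, 0.4], [0.0, 0.1]]
[ 516.89271316 -393.10059317   40.        ]
pose [ 5.09684e+02 -3.58458e+02  2.10000e-01]
[[-0.2, -0.4], [0.1, 0.2], [-0.2, -0.0], [0.4, 0.3]]
[ 516.99384932 -392.68608233   40.        ]
pose [ 5.09769e+02 -3.58656e+02  2.07000e-01]
[[-0.6, -0.7], [0.5, -0.3], [0.3, 0.2], [0.2, -0.1], [-0.3, -0.2], [-0.0, 0.5], [-0.4, 0.3], [0.2, 0.5]]
[ 516.95779845 -392.91008379   40.        ]
(8, -10, 39.5) [294.5 263.3]
(8, 10, 39.5) [336.7 263.3]
(8, -10, 3) [290.  296.1]
(8, 10, 3) [341.3 296.2]
```

Run:
```python
from fit import *
s=st();c=vision.calibration('wrist');M=Rt(s)
im=cv2.imread('pics/w21.png'); cv2.imwrite('pics/w21y.png',cv2.resize(im[255:400,260:375],None,fx=5,fy=4,interpolation=cv2.INTER_CUBIC))
for p in [(8,-10,39.5),(8,10,39.5),(17,0,1.5),(17,0,-14.5),(-17,0,-14.5),(0,17,-14.5),(0,-17,-14.5)]:
    q=w2p(c,s['eef_pos']+M@np.array(p))[0]; print(p,q.round(1),((q-[260,255])*[5,4]).round(0))
```

```text
t 28.65 pos [ 515.3 -384.   173.2] rot [-3.1415  0.      1.8074] F [ 0.34  0.24 -1.41] w 31.6
(8, -10, 39.5) [294.5 263.3] [173.  33.]
(8, 10, 39.5) [336.7 263.3] [383.  33.]
(17, 0, 1.5) [315.7 276.2] [278.  85.]
(17, 0, -14.5) [315.7 294. ] [279. 156.]
(-17, 0, -14.5) [315.7 379.1] [278. 496.]
(0, 17, -14.5) [363.7 338. ] [518. 332.]
(0, -17, -14.5) [267.7 337.9] [ 39. 332.]
```

View pics/w21y.png

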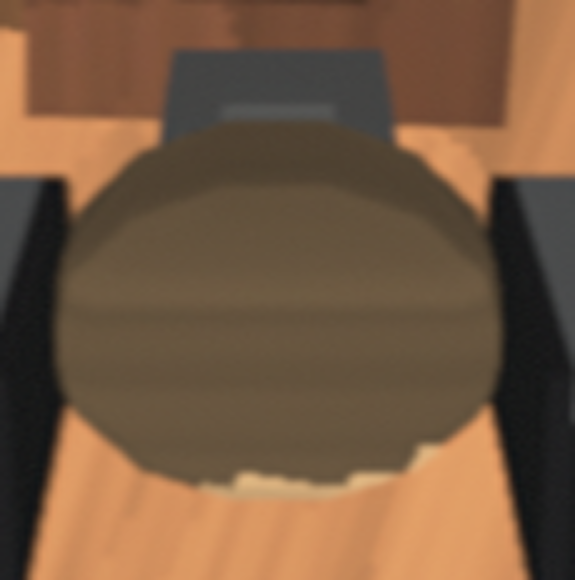

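```bash
python3 - <<'E'
from h import *
go([516.6,-391.0,90],1.779)
E
python3 -m crank '[{"x":0,"y":0,"z":0,"spin":0.028},{"x":-0.73,"y":-0.04,"z":2,"spin":0},{"x":0,"y":0,"z":3,"spin":0},{"x":0,"y":0,"z":2.3,"spin":0},{"x":0,"y":0,"z":1,"spin":0}]';python3 -m crank '[{"x":0,"y":0,"z":0,"spin":0},{"x":0,"y":0,"z":0,"spin":0},{"x":0,"y":0,"z":0,"spin":0},{"x":0,"y":0,"z":0,"spin":0}]'; python3 l.py w22
python3 - <<'E'
from h import *
go([516.6,-391.0,90],1.779)
im=vision.get_image('scene'); cv2.imwrite('pics/s22.png',cv2.resize(im[240:400,80:240],None,fx=4,fy=4,interpolation=cv2.INTER_CUBIC)[:600])
E
```

```text
shift cm [-0.709 -0.033  8.324] spin 0.0284
clock: 29.15
eef_pos: [515.2, -390.3, 88.0]
tool_rot: [-3.139, -0.003, 1.779]
force: [0.4, -0.4, -1.1]
width: 31.3
clock: 29.55
eef_pos: [517.0, -391.9, 91.6]
tool_rot: [3.14, 0.002, 1.78]
force: [-0.2, -0.8, -0.0]
width: 31.6
t 29.55 pos [ 517.  -391.9   91.6] rot [3.1401e+00 1.7000e-03 1.7797e+00] F [-0.23 -0.83 -0.03] w 31.6
shift cm [ 0.079 -0.011  0.141] spin 0.0007
```

View pics/w22.png

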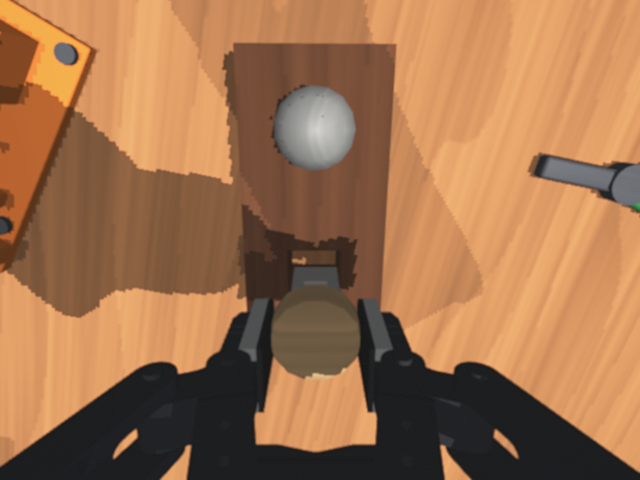

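View pics/s22.png

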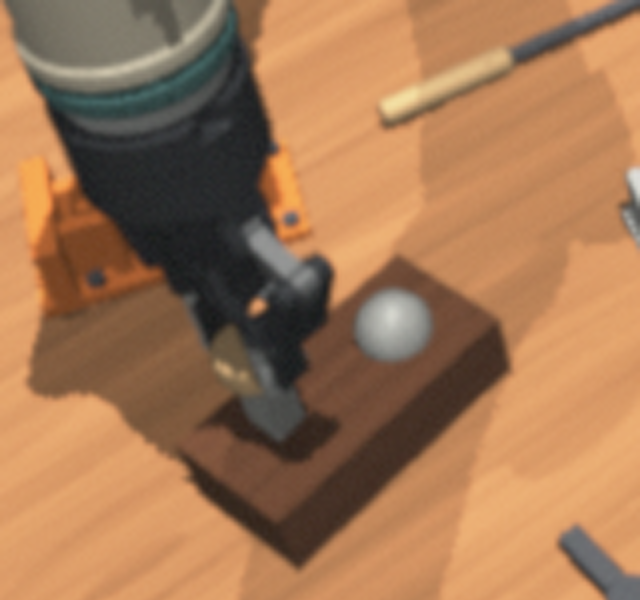

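Run:
```python
from fit import *
im=cv2.imread('pics/w22.png'); cv2.imwrite('pics/w22z.png',cv2.resize(im[225:315,235:395],None,fx=5,fy=6,interpolation=cv2.INTER_CUBIC))
c=vision.calibration('wrist');s=st();M=Rt(s)
x=(509.77,-358.66,.207)
f=lambda q:(q.round(1),((q-[235,225])*[5,6]).round(0))
for p in [(-35,70,40),(35,70,40),(-13,-24,40),(13,-24,40)]: print(p,*f(w2p(c,H(x,p))[0]))
for p in [(8,-10,39.5),(8,10,39.5),(6.2,-10,39.5)]: print(p,*f(w2p(c,s['eef_pos']+M@np.array(p))[0]))
```

```text
t 29.65 pos [ 516.7 -391.6   91.2] rot [3.1406e+00 1.0000e-03 1.7797e+00] F [ 0.36  0.53 -1.97] w 31.5
(-35, 70, 40) [234.3  44.2] [   -4. -1085.]
(35, 70, 40) [397.5  44.6] [  813. -1082.]
(-13, -24, 40) [289.4 251.7] [272. 160.]
(13, -24, 40) [341.3 251.8] [532. 161.]
(8, -10, 39.5) [294.5 263.2] [297. 229.]
(8, 10, 39.5) [336.6 263.2] [508. 229.]
(6.2, -10, 39.5) [294.5 266.8] [298. 251.]
```

View pics/w22z.png

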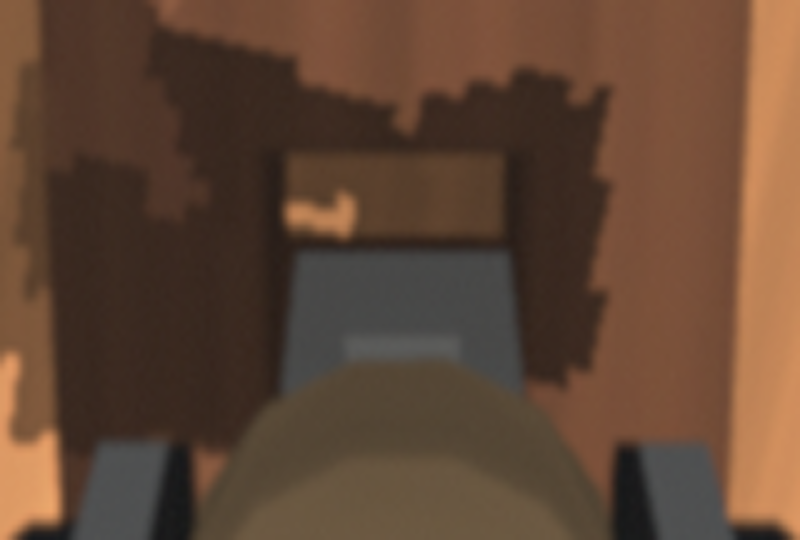

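```bash
python3 -m crank '[{"x":0.03,"y":-0.06,"z":0.5,"spin":0},{"x":0,"y":0,"z":0.5,"spin":0},{"x":0,"y":0,"z":0.5,"spin":0},{"x":0,"y":0,"z":0.5,"spin":0},{"x":0,"y":0,"z":0,"spin":0}]'; python3 l.py w23;  python3 - <<'E'
from fit import *
go([516.6,-391.0,43],1.779)
im=cv2.imread('pics/w23.png'); cv2.imwrite('pics/w23z.png',cv2.resize(im[225:325,235:395],None,fx=5,fy=5.5,interpolation=cv2.INTER_CUBIC))
E
```

```text
clock: 30.15
eef_pos: [515.1, -390.7, 69.1]
tool_rot: [-3.14, -0.002, 1.78]
force: [-0.2, 0.5, -1.5]
width: 31.6
t 30.15 pos [ 515.1 -390.7   69.1] rot [-3.1403e+00 -1.5000e-03  1.7798e+00] F [-0.22  0.51 -1.49] w 31.6
shift cm [-0.041  0.13   2.656] spin 0.0007
```

View pics/w23z.png

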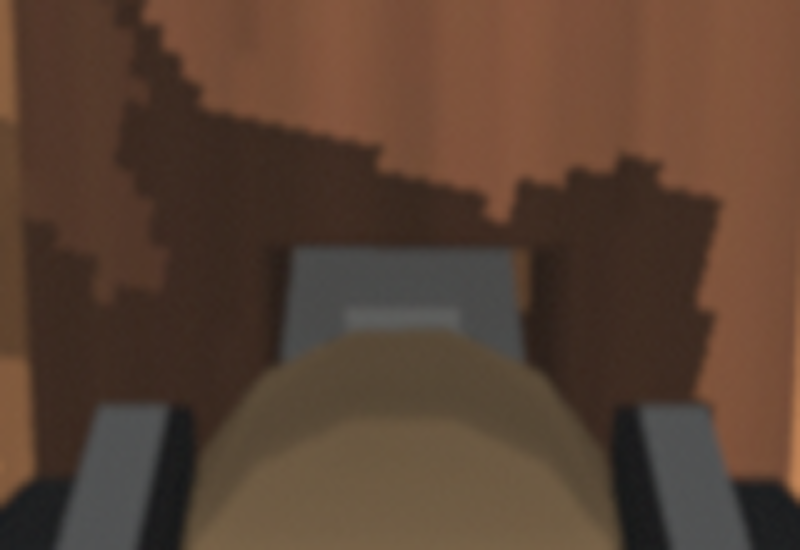

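```bash
python3 -m crank '[{"x":0,"y":0.03,"z":0.5,"spin":0},{"x":0,"y":0,"z":0.5,"spin":0},{"x":0,"y":0,"z":0.5,"spin":0},{"x":0,"y":0,"z":0.5,"spin":0},{"x":0,"y":0,"z":0,"spin":0}]'; python3 -m crank '[{"x":0,"y":0,"z":0,"spin":0},{"x":0,"y":0,"z":0,"spin":0}]';python3 - <<'E'
from fit import *
st();go([516.6,-391.0,43],1.779)
E
```

```text
clock: 30.7
eef_pos: [515.4, -390.6, 49.3]
tool_rot: [-3.14, -0.001, 1.78]
force: [0.7, 1.2, -1.4]
width: 31.9
clock: 30.9
eef_pos: [516.1, -391.2, 50.5]
tool_rot: [3.141, 0.0, 1.78]
force: [0.1, -0.6, -0.6]
width: 31.4
t 30.9 pos [ 516.1 -391.2   50.5] rot [3.1413e+00 3.0000e-04 1.7798e+00] F [ 0.14 -0.6  -0.65] w 31.4
shift cm [0.015 0.052 0.75 ] spin 0.0008
```

```bash
python3 -m crank '[{"x":0,"y":0,"z":0.4,"spin":0},{"x":0,"y":0,"z":0.2,"spin":0},{"x":0,"y":0,"z":0,"spin":0},{"x":0,"y":0,"z":0,"spin":0}]'; python3 -m crank '[{"x":0,"y":0,"z":0.1,"spin":0},{"x":0,"y":0,"z":0.1,"spin":0},{"x":0,"y":0,"z":0,"spin":0}]'; python3 l.py w24
python3 - <<'E'
from fit import *
im=cv2.imread('pics/w24.png'); cv2.imwrite('pics/w24z.png',im[200:420,200:440])
E
```

```text
clock: 31.3
eef_pos: [515.9, -391.1, 44.2]
tool_rot: [-3.141, -0.0, 1.78]
force: [0.0, 0.3, -1.6]
width: 31.6
clock: 31.6
eef_pos: [515.9, -391.0, 42.1]
tool_rot: [-3.141, -0.0, 1.78]
force: [0.3, -0.3, -1.6]
width: 31.4
t 31.6 pos [ 515.9 -391.    42.1] rot [-3.1414e+00 -2.0000e-04  1.7798e+00] F [ 0.28 -0.3  -1.56] w 31.4
```

View pics/w24.png

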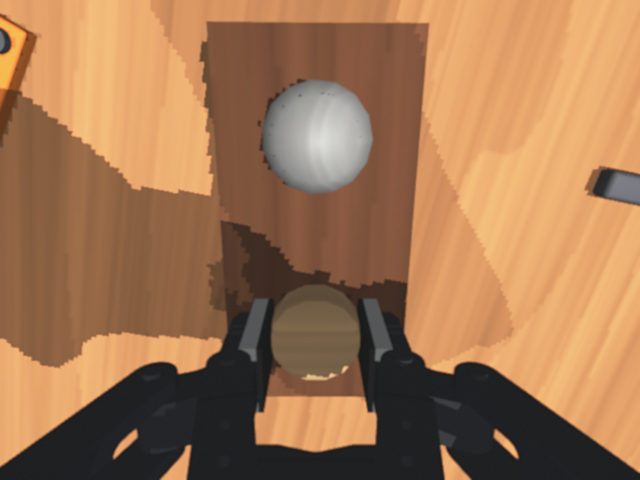

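```bash
python3 -m crank '[{"x":0,"y":0,"z":0,"spin":0},{"x":0,"y":0,"z":0,"spin":0},{"x":0,"y":0,"z":0,"spin":0},{"x":0,"y":0,"z":0,"spin":0},{"x":0,"y":0,"z":0,"spin":0}]' 75; python3 -m crank '[{"x":0,"y":0,"z":-1,"spin":0},{"x":0,"y":0,"z":-2,"spin":0},{"x":0,"y":0,"z":-3,"spin":0},{"x":0,"y":0,"z":-3,"spin":0},{"x":0,"y":0,"z":-3,"spin":0}]';python3 -m crank '[{"x":0,"y":0,"z":0,"spin":0},{"x":0,"y":0,"z":0,"spin":0},{"x":0,"y":0,"z":0,"spin":0},{"x":0,"y":0,"z":0,"spin":0}]'; python3 l.py w25 stake_head:48 rack_socket:40
python3 - <<'E'
from fit import *
for n,(a,b,d,e) in dict(scene=(240,400,80,240)).items():
    im=vision.get_image(n); cv2.imwrite('pics/s25.png',im); cv2.imwrite('pics/s25z.png',cv2.resize(im[a:b,d:e],None,fx=3.7,fy=3.7,interpolation=cv2.INTER_CUBIC))
E
```

```text
clock: 32.15
eef_pos: [516.0, -391.1, 42.4]
tool_rot: [3.142, 0.0, 1.78]
force: [-0.2, 0.2, 0.6]
width: 64.0
clock: 32.65
eef_pos: [515.9, -391.2, 164.2]
tool_rot: [3.141, 0.0, 1.78]
force: [0.1, -0.3, 0.2]
width: 64.1
clock: 33.05
eef_pos: [515.3, -390.5, 161.0]
tool_rot: [-3.14, -0.002, 1.78]
force: [0.1, 0.5, 0.2]
width: 63.8
t 33.05 pos [ 515.3 -390.5  161. ] rot [-3.1399e+00 -1.9000e-03  1.7798e+00] F [0.15 0.49 0.19] w 63.8
```

View pics/w25.png

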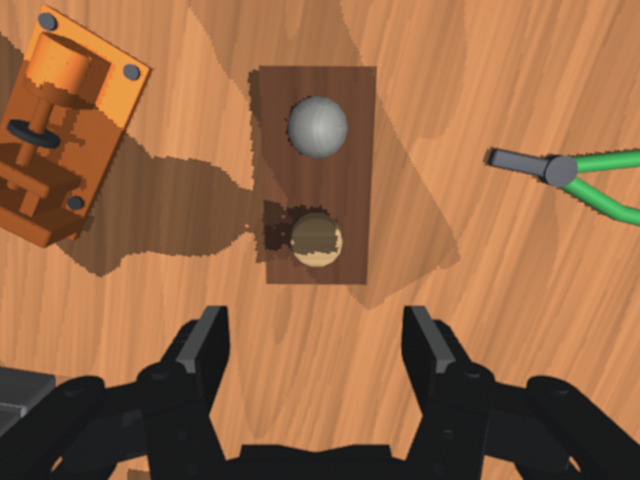

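View pics/s25z.png

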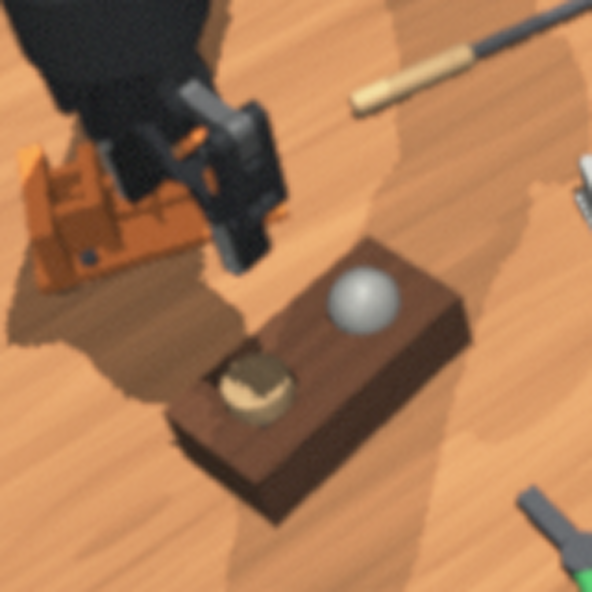

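View pics/s25.png

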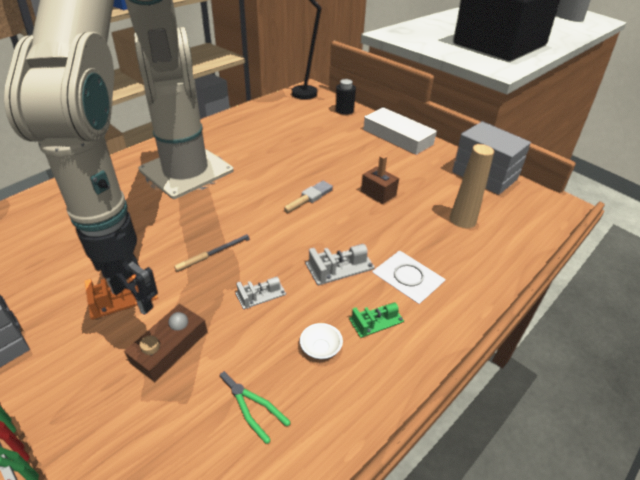

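Run:
```python
from fit import *
im=vision.get_image('wrist');c=vision.calibration('wrist');st();x=(509.77,-358.66,.207)
for z in (40,48,56,62,68):
    p=[w2p(c,H(x,q))[0].round(1) for q in [(0,-35,z),(-17,-35,z),(17,-35,z),(0,-18,z),(0,-52,z)]]; print(z,*p)
for cam in ('wrist',):
    for n in('stake_head','stake','domed_stake'):
        for d in vision.boxes_of(n,cam)[:2]: print(n,d['score'],d['extent'])
cv2.imwrite('pics/w26z.png',cv2.resize(im[190:300,250:390],None,fx=5.5,fy=5.4,interpolation=cv2.INTER_CUBIC))
```

```text
t 33.3 pos [ 515.8 -391.   161.7] rot [-3.1409e+00 -7.0000e-04  1.7797e+00] F [0.18 1.01 0.49] w 64.1
40 [316.8 234.6] [291.5 234.5] [342.1 234.6] [316.9 209.9] [316.7 258.4]
48 [316.8 238.1] [290.9 238. ] [342.8 238.1] [316.9 212.7] [316.7 262.4]
56 [316.9 241.7] [290.1 241.7] [343.6 241.8] [317.  215.7] [316.8 266.7]
62 [316.9 244.6] [289.6 244.6] [344.2 244.7] [317.  218.1] [316.8 270.1]
68 [316.9 247.7] [289.  247.6] [344.9 247.7] [317.  220.6] [316.8 273.7]
stake_head 0.63 [289.1, 213.5, 340.6, 266.4]
stake_head 0.4 [254.6, 66.7, 377.6, 285.0]
stake 0.66 [291.0, 211.9, 340.6, 265.8]
domed_stake 0.89 [287.9, 92.8, 348.8, 156.3]
```

View pics/w26z.png

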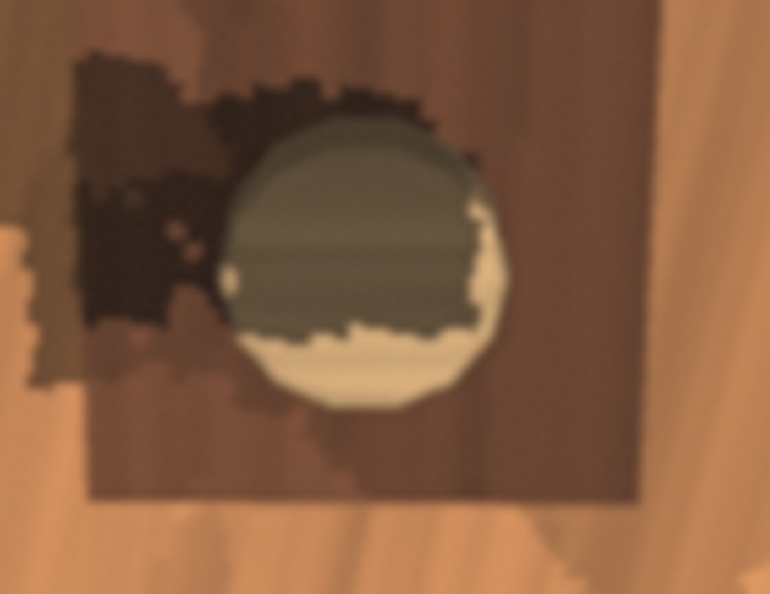

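The head's top face spans columns 291–342 and rows 217–266. That matches the fully home prediction at z = 56 (290–344, 216–267), so the stake is centred and upright. The fork stands in its block and the bystanders have not moved.

Run:
```python
from h import *
st(); print(ctrl.finish_job())
```

```text
t 33.45 pos [ 515.9 -391.1  162.1] rot [-3.1413e+00 -2.0000e-04  1.7797e+00] F [ 0.35 -0.55 -0.19] w 64.1
the job is handed in; nothing more can be done
None
```

I did the whole sequence and handed the job in at about 33.5 s of the 67 s allowed. No verdict was reported, so the results below are my own checks.

- **Freeing the stake:** I straddled the bar with the fork and pushed the collar about 7.5 mm sideways. The stake popped up, seen in both the wrist and scene pictures. The push force I read peaked at about 4.5 N, though I only sampled it between moves. The bar did not reach its stop.
- **Fork:** it is back in its stand, and the wrist picture taken just after release looks as it did at the start. I did not measure its position again after that; the later scene picture still shows it standing there.
- **Stake:** it sits in the rack's empty socket. In the last wrist picture its head matches the predicted fully-home outline to about 1 pixel, centred to within about 1 mm.
- **Bystanders and gripper:** nothing appeared to have moved in the last scene picture, which I checked by eye only. The gripper was open, about 160 mm above the bench and clear of everything.

**Disagreements:**
- The gripper read 31.5 mm on the head, which is given as 34 mm.
- The held stake looked about 2 mm off the tool's centre line; I allowed for this when placing it.
- My first three move commands were refused because they left out some of the required keys; the arm did not move.

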